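# Strip the jaw chuck for cleaning

### The job

Strip the expanding jaw chuck for cleaning: unscrew its ribbed cap (ordinary right-hand thread, a bit over two turns) and keep hold of it as it comes free, then draw every jaw that is still fitted out through the rim with the draw hook, not with the fingers. Leave the cap in one compartment of the blue parts tray and all the jaws together in the other, lay the hook back in its two-fork rest, and do not disturb the other things on the bench.

Things in the scene. Friction and masses are not known exactly. Their poses are not given: they have to be found in the camera images.
- chuck_axis (a point): Jaw chuck: round steel body, 92 mm diameter, fixed face up. Point: on its vertical axis, level with its face, 30 mm above the worktop. Three radial slots 13 mm wide, at 0, 120 and 240 degrees counter-clockwise from this frame's x, run from the middle out through the rim; slot floor 5 mm above the worktop, ends open at the rim with free worktop outside.
- spigot_top (a point): Top of the threaded steel spigot in the middle of the chuck (under the cap at the start), 53 mm above the worktop; 28 mm diameter over the thread. On the slot floor its foot widens to a shoulder 41 mm in diameter and 6 mm high (top 11 mm above the worktop), which stops the jaws from going farther in; above that shoulder the slots are open in to the spigot.
- cap_mid (a point): Aluminium cap, 110 g, screwed over the spigot, covering the slots' inner ends. Ribbed round grip 42 mm diameter; at its foot a collar 54 mm diameter, 6 mm high; 34 mm tall in all. Point: on its axis, half-way up. Counter-clockwise from above it rises 6 mm a turn (light, stays where left) and is free after 2.2 to 2.5 turns (13 to 15 mm of rise); pulling does not free it sooner.
- jaw_0_mid (a point): Jaw 0: steel block 24 mm long (x, outward in the slot; serrated outer end), 10 mm wide (y), 24 mm tall (z), 45 g; point: its centre. Stands loose in the slot at 0 degrees, centre 34 mm and inner end 22 mm from the chuck's axis, outer end flush with the rim, top 1 mm below the face. None if absent (slot empty).
- jaw_1_mid (a point): Jaw 1: steel block 24 mm long (x, outward in the slot; serrated outer end), 10 mm wide (y), 24 mm tall (z), 45 g; point: its centre. Stands loose in the slot at 120 degrees, centre 34 mm and inner end 22 mm from the chuck's axis, outer end flush with the rim, top 1 mm below the face. None if absent (slot empty).
- jaw_2_mid (a point): Jaw 2: steel block 24 mm long (x, outward in the slot; serrated outer end), 10 mm wide (y), 24 mm tall (z), 45 g; point: its centre. Stands loose in the slot at 240 degrees, centre 34 mm and inner end 22 mm from the chuck's axis, outer end flush with the rim, top 1 mm below the face. None if absent (slot empty).
- hook_grip (a point): Draw hook, 90 g: wooden handle 98 mm long (x), 14 mm wide (y), 16 mm high (z); point: middle of the handle, 10 to 15 mm behind the balance point. A steel shank, 4.6 mm thick, runs on from its +x end level with its axis and is bent straight down 100 mm from this point: a vertical pin whose end is 52 mm below this point.
- hook_tip (a point): Lower end of the draw hook's bent-down pin, on its centre line (100 mm along x and 52 mm below the middle of the handle).
- rest_mid (a point): Two-fork steel rest of the hook, fixed. Point: where the middle of the handle lies in it, 60 mm above the worktop; x: the handle's direction (shank end at +x). Forks 8 mm thick, 41 mm before and behind the point, carry the handle's underside; prongs 11 mm each side of the centre line, splayed, 9 mm higher than the point. Foot plate 120 x 56 x 6 mm.
- tray_mid (a point): Blue plastic parts tray, fixed: 120 mm (x) by 180 mm (y), walls 3 mm thick, 28 mm high. Point: middle of the tray on top of its 3 mm floor. A partition 4 mm thick, 24 mm high, through the middle along x makes two empty compartments 114 x 85 mm, at +y and -y, their middles 44 mm from this point.
- weight_a: Bystander: steel calibration weight with a knob, medium 37 mm dia x 88 mm tall, upright; origin at the middle of its underside.
- weight_b: Bystander: steel calibration weight with a knob, slim 33 mm dia x 98 mm tall, upright; origin at the middle of its underside.
- weight_c: Bystander: steel calibration weight with a knob, small 27 mm dia x 62 mm tall, upright; origin at the middle of its underside.
- screw_pump: Bystander, fixed: hand screw pump standing between the chuck and the hook's rest; it fills about 0.25 m in x and 0.33 m in y (its T-bar reaches 0.16 m from its origin towards the chuck, 0.11 m high) and is 0.25 m tall with its blue lever, so carry things over it higher than that. Origin: middle of its underside.
- oil_bottle: Bystander: white dropper bottle, 46 mm diameter, 119 mm tall; origin at the middle of its underside.
- ring_gauge: Bystander: steel ring 54 mm in diameter, 18 mm high, lying flat; origin at the middle of its underside.
- adaptor: Bystander: brass hexagon fitting, 27 x 31 x 40 mm, upright; origin at the middle of its underside.
- union_nut: Bystander: brass nut 22 x 26 x 19 mm; origin at the middle of its underside.
Mind the look-alikes: they are no part of the job. What is meant by the part that bears cap_mid is not orange, and is the larger of those in its own colour.

How it is judged:
By the outcome, as a careful person would: the job done as asked, in the order asked, and still so for the second after the job is handed in, with the robot touching nothing.
Of jaw_0, jaw_1, jaw_2 only 2 to 3 are there at a start; the rules pass over those that are not, and their reading is None.
At some moment in a run one of jaw_0, jaw_1, jaw_2 may be knocked a few centimetres aside while the robot is not near it.
It also fails if it takes over 210 s, if anything falls off the work surface, if the arm or the gripper's body presses on something with over 40 N, if the wrist force passes 120 N, or if a joint passes its speed limit or range.

### The arm

A 6-joint arm with a two-finger parallel gripper is mounted at the origin on the work surface; the furniture and walls round the work are solid. World frame = base frame: x ahead of the robot, y to its left, z up, the work surface at z = 0. Lengths are in m, angles in rad, forces in N, time in s.
With the tool pointing down it reaches from about 0.225 to 0.875 m from the base axis. Payload 3.4 kg.
Tool frame: the origin (TCP) lies where the fingers leave the gripper's body, on its centre line; the fingertips stand 73 mm ahead of it and the grasp point (between the pads) lies 54 mm ahead of it; x points along the fingers, y is the direction in which the jaws open and shut, and the axes are right-handed (so a half turn about x gives the same grasp; the last joint's range is limited). The gripper opens to 85 mm and grips with 20 to 120 N. Pads are 22 mm wide; open, the fingers measure 114 mm over their backs; the gripper's body (76 mm by 85 mm) begins 54 mm behind the grasp point. The pads swing forward as they close: fully open they stand 13 mm farther back than shut.
Start: joints at [0.985, 0.276, 1.505, -0, 1.361, -0.121], TCP at [0.258, 0.514, 0.304] pointing down, gripper open.
Joint ranges: [-2.89, 2.89], [-0.75, 2.08], [0.22, 2.7], [-1.18, 4.32], [0.11, 2.71], [-2.7, 2.7]. Speed limits (rad/s): [2.57, 2.57, 3.14, 3.14, 3.14, 3.14].

### API

Orientations are given as a unit quaternion [w, x, y, z].
In Python, from rig import manip gives the robot as it stands.
- The arm moves only by the tool play_rows, never from a script. Its argument "steps" is a list of rows, each a list of 5 numbers: the closure, from 0 (fully open) to 1 (shut), then the shift along the tool's x, y, z as a fraction of full scale, then the turn about the tool's x as a fraction of full scale. In form: [[grip, tx, ty, tz, twist], ...]. A call has 1 to 20 rows; each row shifts and turns the commanded pose from where the row before left it, along the tool's axes as they then stand; what a row does not reach is not made up. Full scale, the value 1, is 0.03 m for a shift and 6 degrees for a turn. A row lasts 1/10 s, in which the tool goes at most 50 mm and 8.59 degrees, less where a joint would pass 70% of its speed; a pose out of reach is approached as far as the arm can. A call with a number of a shift or a turn outside -1 to 1 is refused whole. A call with a gripper value outside its range is refused whole. The fingers move at their own pace and stop on an object; "newtons" is the grip in N (left out, the last holds). Time passes only in rows, so rows that do not move let the fingers close. It gives the time, the measured TCP pose, the force and the opening at its end, in the units of the state.
- manip.get_state(): the state, without advancing time (a new reading comes with each control period).
- manip.get_image(name): name is "side" or "top" or "wrist"; returns (picture, depth): 384x512x3 uint8, red, green, blue; 384x512 float32, m along the optical axis (not along the pixel's ray), 0 where there is no reading.
- manip.camera_model(name): a dict with "mtx" (3x3 intrinsics, pixels), "R" (3x3) and "t" (3): a world point X has camera coordinates R X + t. Camera axes: x right, y down, z forward; pixel columns grow to the right and rows downward; lengths in m; the calibration is good to about 2 mm. A picture is of the moment at which its call begins: read the wrist's pose just before it. camera_model takes no time and is no camera call; for the wrist camera it gives the pose at the moment of the call.
- manip.sign_off(): hands the job in, once; it reports no verdict.
Trained networks look in the newest picture that a camera, given by its name, has taken for a name from the list of things; names that differ only in an ending like _2 or _b are one class to them, and where a whole thing is asked for, a point or a joint stands for the part that bears it (a point fixed in the world has none). Each returns a list of dicts, best first, with "conf" (0 to 1); they miss things now and then, are a little off and sometimes report something else, mostly with a low value. They report only what shows in the picture. A call takes as long as a camera call. They do not tell look-alikes from the thing itself.
- manip.regions_of(camera, query): "mask" (384x512 bool, what is visible of it).
- manip.mark_of(camera, query): "location" ([x, y, z] in m, in the coordinates of the camera as it stood for that picture, good to about 4 mm: a listed point, or the origin of a listed thing).
The state is a dict: "clock": time; "qpos": joint angles; "qd": joint speeds; "effort": joint torques, N m; "position": TCP position; "ee_rot": TCP orientation; "contact_force": force on the tool from outside, world axes, zero at the start; "moment": the same for the moment, N m; "width": finger opening in m.
Only numpy, scipy, OpenCV 4.12 (cv2) and the standard library are available. Lean on these libraries where they do the work, as an engineer would, in place of code of your own. Each camera call takes 0.05 s, during which the arm holds its last target.

## Working session

There is one attempt and no reset: what is moved stays moved. The work goes in short steps, Python scripts to look and compute and a tool call to move; the robot and the scene stay as the last step left them, time stands still between calls to the robot, and variables do not carry over. Pictures are saved under pics/ and viewed, and the job is handed in when it is done.

Besides the shell and the picture viewer there is one more tool, called as name(argument=value, ...), one argument or row to a line, values as JSON. play_rows: Moves the arm, as the interface text tells. Its arguments: {"type":"object","properties":{"steps":{"type":"array","items":{"type":"array","items":{"type":"number"}}},"newtons":{"type":"number"}},"required":["steps"]}

```bash
ls; mkdir -p pics; cat > h.py <<'E'
from rig import manip
import numpy as np, cv2
def save(name,fn,crop=None,scale=1):
    im,d=manip.get_image(name)
    o=im
    if crop: a,b,c,e=crop; o=im[b:e,a:c]
    if scale!=1: o=cv2.resize(o,None,fx=scale,fy=scale,interpolation=cv2.INTER_CUBIC)
    cv2.imwrite('pics/'+fn,cv2.cvtColor(o,cv2.COLOR_RGB2BGR)); return im,d
def w(cam,p):
    m=manip.camera_model(cam); return m['R'].T@(np.array(p)-m['t'])
def px(cam,X):
    m=manip.camera_model(cam); c=m['R']@np.array(X)+m['t']; u=m['mtx']@c; return u[:2]/u[2]
def cloud(cam,d):
    m=manip.camera_model(cam); v,u=np.mgrid[:384,:512]
    K=m['mtx']; P=np.stack([(u-K[0,2])/K[0,0]*d,(v-K[1,2])/K[1,1]*d,d],-1)
    return (P-m['t'])@m['R']
E
python3 - <<'E'
from h import *
for c in ['side','top','wrist']:
    im,d=save(c,c+'0.png'); np.savez(c+'0.npz',im=im,d=d)
    m=manip.camera_model(c); print(c,m['mtx'].round(1).tolist(),(-m['R'].T@m['t']).round(3),m['R'].round(2).tolist())
print(manip.get_state())
E
```

```text
pics
side [[365.6, 0.0, 261.3], [0.0, 365.6, 192.6], [0.0, 0.0, 1.0]] [ 0.014 -0.716  0.696] [[0.88, -0.48, 0.0], [-0.29, -0.53, -0.8], [0.39, 0.7, -0.61]]
top [[463.4, 0.0, 251.4], [0.0, 463.4, 195.0], [0.0, 0.0, 1.0]] [0.231 0.008 1.448] [[-0.01, -1.0, 0.01], [-0.99, 0.01, -0.15], [0.15, -0.01, -0.99]]
wrist [[283.8, 0.0, 251.8], [0.0, 283.8, 188.8], [0.0, 0.0, 1.0]] [0.192 0.548 0.373] [[0.45, 0.89, -0.0], [0.86, -0.43, 0.29], [0.26, -0.13, -0.96]]
{'clock': 0.15, 'qpos': array([ 9.85011708e-01,  2.76458565e-01,  1.50585389e+00,  1.08348514e-05,
        1.36068669e+00, -1.20995939e-01]), 'qd': array([ 1.91056620e-05, -2.55325084e-03, -3.81641326e-03, -1.18179323e-03,
        1.62334261e-03,  1.07345598e-03]), 'effort': array([ 1.57408213e-03, -4.17142904e+01, -2.46033901e+01, -3.61334160e-04,
        7.57442118e-03,  2.88663455e-05]), 'position': array([0.25757131, 0.51375602, 0.3032287 ]), 'ee_rot': array([ 0.68792219,  0.16238795,  0.68827341, -0.16331844]), 'contact_force': array([0.72029223, 0.03744382, 0.16449706]), 'moment': array([-0.02702616, -0.00518964,  0.01639422]), 'width': 0.08568639479997515}
```

View pics/top0.png

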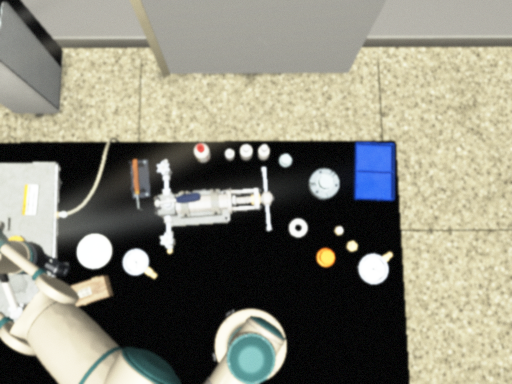

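View pics/side0.png

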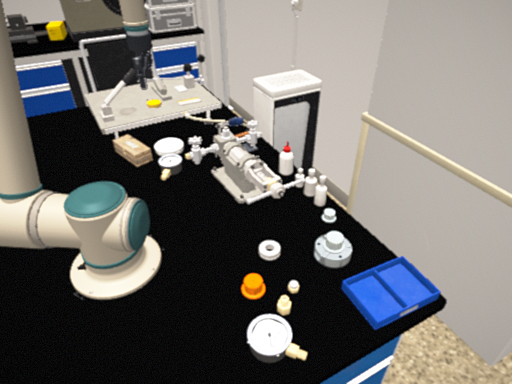

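View pics/wrist0.png

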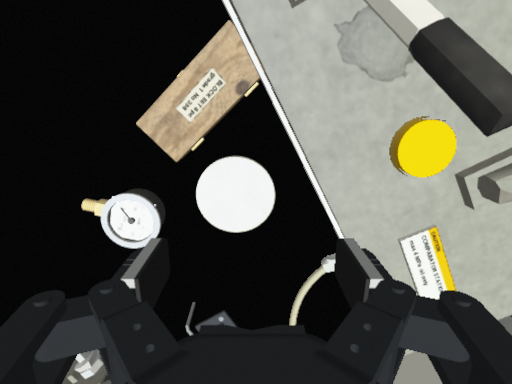

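```bash
python3 - <<'E'
from h import *
for c in ['top','side']:
    save(c,c+'1.png')
    for q in ['chuck_axis','spigot_top','cap_mid','jaw_0_mid','jaw_1_mid','jaw_2_mid','hook_grip','hook_tip','rest_mid','tray_mid','weight_a','screw_pump','oil_bottle','ring_gauge','adaptor','union_nut']:
        r=manip.mark_of(c,q)
        print(c,q,[(round(x['conf'],2),w(c,x['location']).round(3).tolist(),px(c,w(c,x['location'])).round().tolist()) for x in r[:4]])
im=np.load('top0.npz')['im']
for n,(a,b,c,e) in dict(a=(270,130,410,230),b=(110,140,280,260)).items():
    cv2.imwrite(f'pics/topc_{n}.png',cv2.cvtColor(cv2.resize(im[b:e,a:c],None,fx=4.5,fy=4.5,interpolation=cv2.INTER_CUBIC),cv2.COLOR_RGB2BGR))
im=np.load('side0.npz')['im']
cv2.imwrite('pics/sidec.png',cv2.cvtColor(cv2.resize(im[150:340,230:450],None,fx=3.4,fy=3.1,interpolation=cv2.INTER_CUBIC),cv2.COLOR_RGB2BGR))
E
```

```text
top chuck_axis [(0.75, [0.487, -0.236, 0.029], [325.0, 183.0])]
top spigot_top [(0.61, [0.49, -0.236, 0.058], [326.0, 181.0])]
top cap_mid [(0.65, [0.492, -0.24, 0.049], [327.0, 181.0]), (0.62, [0.566, -0.116, 0.01], [285.0, 160.0]), (0.58, [0.26, -0.236, 0.018], [326.0, 257.0])]
top jaw_0_mid []
top jaw_1_mid [(0.36, [0.499, -0.205, 0.023], [314.0, 180.0])]
top jaw_2_mid [(0.49, [0.457, -0.246, 0.016], [327.0, 194.0])]
top hook_grip []
top hook_tip [(0.5, [0.41, 0.333, 0.01], [142.0, 210.0]), (0.49, [0.531, -0.401, 0.004], [375.0, 171.0])]
top rest_mid [(0.76, [0.507, 0.35, 0.063], [134.0, 176.0])]
top tray_mid [(0.86, [0.532, -0.397, 0.005], [373.0, 171.0]), (0.33, [0.353, -0.153, 0.001], [298.0, 227.0])]
top weight_a [(0.57, [0.588, 0.007, -0.001], [247.0, 155.0]), (0.45, [0.584, 0.059, 0.001], [230.0, 156.0]), (0.42, [0.587, -0.048, -0.003], [264.0, 155.0])]
top screw_pump [(0.72, [0.491, -0.237, 0.055], [326.0, 181.0])]
top oil_bottle [(0.56, [0.586, 0.147, 0.002], [203.0, 155.0])]
top ring_gauge [(0.78, [0.352, -0.154, 0.001], [299.0, 228.0])]
top adaptor [(0.65, [0.584, 0.058,
[... 874 characters left out ...]
k_tip [(0.7, [0.356, -0.145, -0.002], [269.0, 251.0])]
side rest_mid [(0.67, [0.585, 0.147, 0.002], [285.0, 171.0]), (0.57, [0.511, 0.352, 0.064], [238.0, 135.0])]
side tray_mid [(0.9, [0.53, -0.394, 0.005], [389.0, 292.0])]
side weight_a [(0.78, [0.59, 0.01, 0.0], [309.0, 193.0]), (0.77, [0.589, -0.047, -0.003], [320.0, 204.0]), (0.56, [0.583, 0.065, -0.001], [298.0, 185.0])]
side screw_pump []
side oil_bottle [(0.76, [0.58, 0.149, 0.002], [283.0, 171.0]), (0.47, [0.533, -0.392, 0.004], [389.0, 291.0])]
side ring_gauge [(0.51, [0.357, -0.145, -0.0], [270.0, 251.0])]
side adaptor [(0.78, [0.297, -0.312, -0.004], [284.0, 310.0])]
side union_nut [(0.51, [0.342, -0.276, 0.003], [292.0, 288.0])]
```

View pics/topc_a.png

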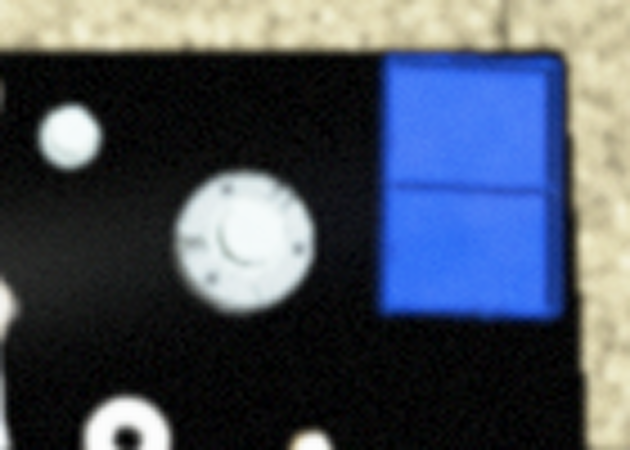

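View pics/topc_b.png

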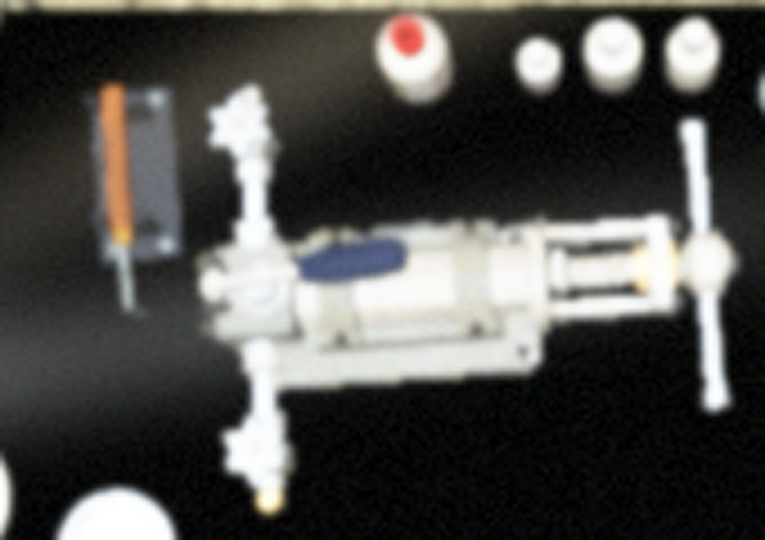

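View pics/sidec.png

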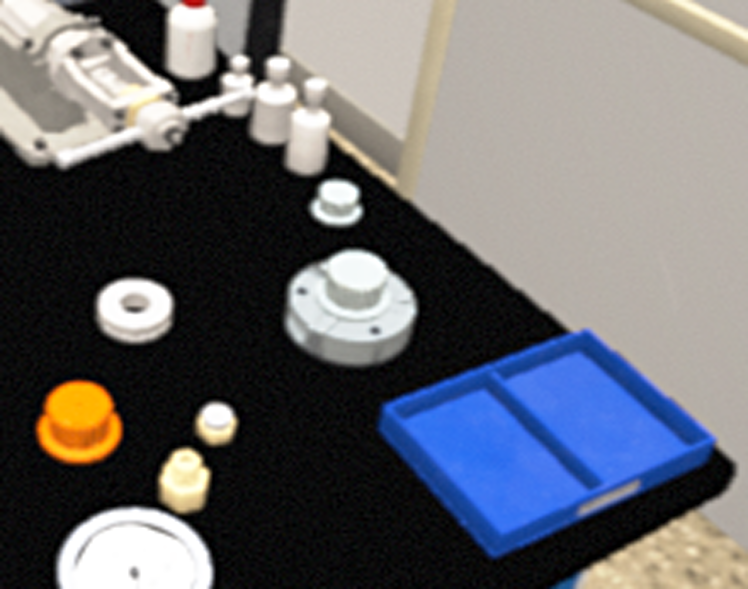

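```bash
cat >> h.py <<'E'
from scipy.spatial.transform import Rotation as Ro
def pose():
    s=manip.get_state(); q=s['ee_rot']; R=Ro.from_quat([q[1],q[2],q[3],q[0]]).as_matrix(); return s,R
def yaw():  # angle of tool y in world
    s,R=pose(); return np.degrees(np.arctan2(R[1,1],R[0,1]))
def delta(X,R=None):
    s,R0=pose(); d=R0.T@(np.array(X)-s['position']); return d, d/0.03
def st():
    s,R=pose(); print('t',round(s['clock'],2),'pos',s['position'].round(4),'yaw(y)',round(yaw(),2),'q6',round(s['qpos'][5],3),'q1',round(s['qpos'][0],3),'F',s['contact_force'].round(1),'w',round(s['width'],4))
E
python3 - <<'E'
from h import *
s,R=pose();print(R.round(3));st()
print(delta([0.47,-0.22,0.34]))
m=manip.camera_model('wrist');print((R.T@(-m['R'].T@m['t']-s['position'])).round(4), (m['R']@R).round(3))
d=np.load('top0.npz')['d'];P=cloud('top',d)
# pump extents
for box in [(0.3,0.65,0.0,0.3)]:
    k=(P[...,0]>.28)&(P[...,0]<.62)&(P[...,1]>-.1)&(P[...,1]<.31)&(P[...,2]>.02)
    v,u=np.nonzero(k);Q=P[k];print(Q.min(0),Q.max(0))
    for y in np.arange(-.1,.31,.04):
        s=Q[(Q[:,1]>=y)&(Q[:,1]<y+.04)]; 
        if len(s): print(round(y,2),s[:,0].min().round(3),s[:,0].max().round(3),s[:,2].max().round(3))
E
```

```text
[[ 0.     0.448  0.894]
 [ 0.     0.894 -0.448]
 [-1.     0.     0.   ]]
t 1.85 pos [0.2578 0.514  0.3039] yaw(y) 63.37 q6 -0.121 q1 0.985 F [0.6 0.  0.3] w 0.0854
(array([-0.03611178, -0.56098486,  0.51874853]), array([ -1.2037261 , -18.69949532,  17.29161753]))
[-0.0702  0.0008 -0.0743] [[-0.     1.     0.001]
 [-0.29  -0.001  0.957]
 [ 0.957  0.     0.29 ]]
[ 0.28139177 -0.069341    0.02042823] [0.60751753 0.27353706 0.2460186 ]
-0.1 0.34 0.585 0.123
-0.06 0.337 0.598 0.132
-0.02 0.397 0.602 0.127
0.02 0.387 0.599 0.144
0.06 0.378 0.595 0.142
0.1 0.381 0.606 0.244
0.14 0.378 0.608 0.246
0.18 0.299 0.449 0.224
0.22 0.281 0.546 0.192
0.26 0.38 0.521 0.177
```

play_rows(
  steps=[
    [0, -1, -0.3, 0.3, 0],
    [0, -0.6, -0.9, 0.83, 0],
    [0, 0, -0.92, 0.85, 0],
    [0, 0, -0.92, 0.85, 0],
    [0, 0, -0.92, 0.85, 0],
    [0, 0, -0.92, 0.85, 0],
    [0, 0, -0.92, 0.85, 0],
    [0, 0, -0.92, 0.85, 0],
    [0, 0, -0.92, 0.85, 0],
    [0, 0, -0.92, 0.85, 0],
    [0, 0, -0.92, 0.85, 0],
    [0, 0, -0.92, 0.85, 0],
    [0, 0, -0.92, 0.85, 0],
    [0, 0, -0.92, 0.85, 0],
    [0, 0, -0.92, 0.85, 0],
    [0, 0, -0.92, 0.85, 0],
    [0, 0, -0.92, 0.85, 0],
    [0, 0, -0.92, 0.85, 0],
    [0, 0, -0.92, 0.85, 0],
    [0, 0, -0.92, 0.85, 0],
  ],
)

```text
clock: 3.85
position: [0.4597, -0.1848, 0.352]
ee_rot: [0.688, 0.163, 0.688, -0.163]
contact_force: [0.2, -0.9, -0.1]
width: 0.0853
```

```bash
python3 - <<'E'
from h import *
st();print(delta([0.487,-0.236,0.25])); print(px('wrist',[0.489,-0.236,0.03]))
E
```

```text
t 3.85 pos [ 0.4597 -0.1848  0.352 ] yaw(y) 63.34 q6 -1.629 q1 -0.523 F [ 0.2 -0.9 -0.1] w 0.0853
(array([ 0.10201527, -0.03353097,  0.04731638]), array([ 3.40050906, -1.11769897,  1.57721263]))
[228.64979892 191.68948028]
```

play_rows(
  steps=[
    [0, 0.85, -0.28, 0.4, 0],
    [0, 0.85, -0.28, 0.4, 0],
    [0, 0.85, -0.28, 0.4, 0],
    [0, 0.85, -0.28, 0.4, 0],
    [0, 0, 0, 0, 0],
    [0, 0, 0, 0, 0],
  ],
)

```text
clock: 4.45
position: [0.4872, -0.2345, 0.2499]
ee_rot: [0.688, 0.163, 0.688, -0.163]
contact_force: [-0.2, -0.2, 0.5]
width: 0.0856
```

```bash
python3 - <<'E'
from h import *
st();im,d=save('wrist','w1.png'); np.savez('w1.npz',im=im,d=d)
for q in ['chuck_axis','spigot_top','cap_mid','jaw_0_mid','jaw_1_mid','jaw_2_mid','tray_mid']:
    r=manip.mark_of('wrist',q)
    print(q,[(round(x['conf'],2),w('wrist',x['location']).round(4).tolist(),px('wrist',w('wrist',x['location'])).round().tolist()) for x in r[:4]])
E
```

```text
t 4.45 pos [ 0.4872 -0.2345  0.2499] yaw(y) 63.34 q6 -1.683 q1 -0.578 F [-0.2 -0.2  0.5] w 0.0856
chuck_axis []
spigot_top []
cap_mid [(0.94, [0.4912, -0.2337, 0.0513], [253.0, 183.0]), (0.61, [0.5722, -0.1158, 0.0151], [378.0, 191.0]), (0.31, [0.528, -0.3924, 0.0042], [153.0, 253.0])]
jaw_0_mid [(0.61, [0.5163, -0.2551, 0.0193], [246.0, 203.0])]
jaw_1_mid [(0.73, [0.4999, -0.1999, 0.0226], [285.0, 170.0])]
jaw_2_mid [(0.61, [0.4606, -0.2433, 0.0128], [233.0, 154.0])]
tray_mid [(0.87, [0.5278, -0.3931, 0.0049], [152.0, 254.0])]
```

View pics/w1.png

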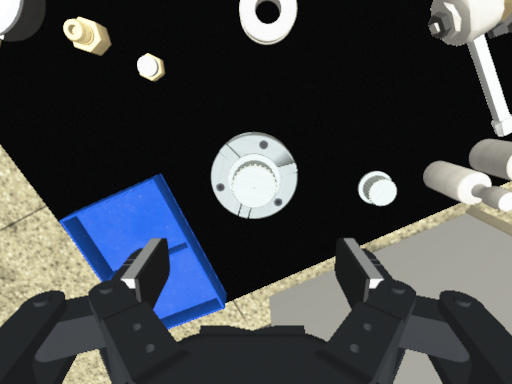

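```bash
python3 - <<'E'
from h import *
z=np.load('w1.npz');im,d=z['im'],z['d'];P=cloud('wrist',d)
cv2.imwrite('pics/w1c.png',cv2.cvtColor(cv2.resize(im[120:230,200:310],None,fx=5,fy=5,interpolation=cv2.INTER_CUBIC),cv2.COLOR_RGB2BGR))
Q=P[110:240,190:320].reshape(-1,3)
cap=Q[(Q[:,2]>.058)&(Q[:,2]<.07)]; print('captop',len(cap),np.median(cap[:,2]))
def fit(p):
    c,r=cv2.minEnclosingCircle(p[:,:2].astype(np.float32)); return np.round(c,4),round(r,4)
print(fit(cap)); face=Q[(Q[:,2]>.026)&(Q[:,2]<.034)]; print('face',fit(face),np.median(face[:,2]),len(face))
# least-squares circle of face outer boundary
hull=cv2.convexHull(face[:,:2].astype(np.float32))[:,0]
from scipy.optimize import least_squares
f=least_squares(lambda p:np.hypot(*(hull-p[:2]).T)-p[2],[.49,-.235,.046]);print(f.x)
hull=cv2.convexHull(cap[:,:2].astype(np.float32))[:,0]
f=least_squares(lambda p:np.hypot(*(hull-p[:2]).T)-p[2],[.49,-.235,.021]);print(f.x)
E
```

```text
captop 1551 0.06481166599991961
(array([ 0.4904, -0.2331]), 0.0221)
face (array([ 0.4905, -0.2332]), 0.0463) 0.030774530393029235 3478
[ 0.49032996 -0.23305289  0.04578644]
[ 0.49013429 -0.23307011  0.02159385]
```

View pics/w1c.png

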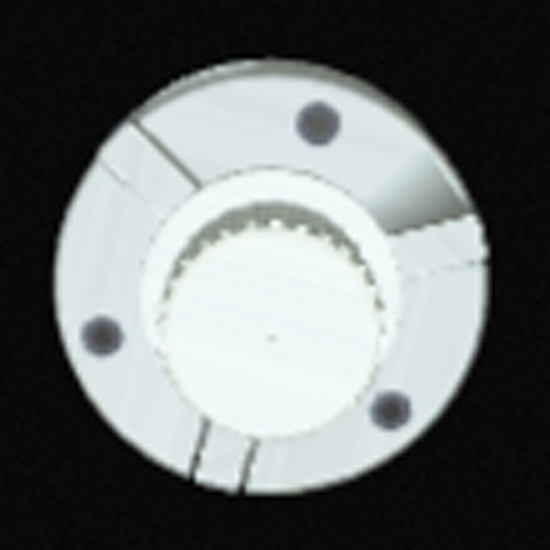

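```bash
python3 - <<'E'
from h import *
z=np.load('w1.npz');im,d=z['im'],z['d'];P=cloud('wrist',d)
c=np.array([.4903,-.2331])
Q=P[110:240,190:320].reshape(-1,3);I=im[110:240,190:320].reshape(-1,3)
r=np.hypot(*(Q[:,:2]-c).T);a=np.degrees(np.arctan2(Q[:,1]-c[1],Q[:,0]-c[0]))%360
for lo in range(0,360,6):
    k=(r>32)&(r<0)|((r>.031)&(r<.043)&(a>=lo)&(a<lo+6)&(Q[:,2]>0))
    print(lo,k.sum(),Q[k,2].min().round(4),Q[k,2].max().round(4),I[k].mean().round(0),end=' | ')
# full res unwrapped intensity rectified top-down
m=manip.camera_model('wrist')
g=np.zeros((500,500,2),np.float32);zz=.030
v,u=np.mgrid[:500,:500];X=c[0]+(250-v)/4500;Y=c[1]+(250-u)/4500
cam=(np.stack([X,Y,np.full(X.shape,zz)],-1)@m['R'].T+m['t']);uv=cam@m['mtx'].T
r=cv2.remap(im,(uv[...,0]/uv[...,2]).astype(np.float32),(uv[...,1]/uv[...,2]).astype(np.float32),cv2.INTER_CUBIC)
cv2.imwrite('pics/rect.png',cv2.cvtColor(r,cv2.COLOR_RGB2BGR))
E
```

```text
0 35 0.0294 0.0327 223.0 | 6 36 0.0298 0.033 220.0 | 12 36 0.0299 0.0328 147.0 | 18 39 0.0295 0.0336 142.0 | 24 39 0.0298 0.0325 220.0 | 30 38 0.0292 0.0326 226.0 | 36 38 0.0292 0.0322 226.0 | 42 40 0.0293 0.0323 225.0 | 48 38 0.0296 0.0325 226.0 | 54 44 0.0295 0.0332 226.0 | 60 38 0.0296 0.0324 226.0 | 66 47 0.0234 0.0327 223.0 | 72 38 0.0282 0.0311 225.0 | 78 43 0.0284 0.0315 224.0 | 84 41 0.0255 0.0322 154.0 | 90 42 0.0295 0.0326 151.0 | 96 43 0.0292 0.0327 183.0 | 102 41 0.0295 0.0321 211.0 | 108 45 0.0296 0.0323 226.0 | 114 44 0.0294 0.0325 226.0 | 120 46 0.0291 0.0321 226.0 | 126 44 0.0293 0.0322 218.0 | 132 44 0.0298 0.0332 150.0 | 138 45 0.0299 0.0332 160.0 | 144 47 0.0293 0.0324 221.0 | 150 47 0.0296 0.0326 225.0 | 156 41 0.0295 0.032 225.0 | 162 45 0.0294 0.0323 225.0 | 168 45 0.0294 0.0321 226.0 | 174 46 0.029 0.032 227.0 | 180 43 0.0294 0.0326 226.0 | 186 42 0.0229 0.0322 189.0 | 192 43 0.0284 0.032 224.0 | 198 43 0.0274 0.0313 224.0 | 204 43 0.022 0.0322 220.0 | 210 45 0.0239 0.0322 225.0 | 216 42 0.0287 0.032 225.0 | 222 39 0.0299 0.0323 225.0 | 228 44 0.0293 0.0325 225.0 | 234 41 0.0298 0.033 226.0 | 240 41 0.0297 0.0323 226.0 | 246 43 0.0295 0.0326 225.0 | 252 39 0.0296 0.0332 157.0 | 258 39 0.0294 0.0328 139.0 | 264 41 0.0294 0.0319 214.0 | 270 37 0.0292 0.0328 228.0 | 276 39 0.0297 0.0319 228.0 | 282 38 0.0296 0.0327 228.0 | 288 35 0.0289 0.0322 229.0 | 294 39 0.0297 0.0326 230.0 | 300 34 0.0297 0.0326 227.0 | 306 28 0.0057 0.033 190.0 | 312 32 0.0288 0.0311 222.0 | 318 31 0.0291 0.0317 224.0 | 324 26 0.0153 0.0323 194.0 | 330 27 0.0298 0.0321 222.0 | 336 31 0.0301 0.0325 222.0 | 342 30 0.0301 0.0323 222.0 | 348 32 0.0293 0.0324 223.0 | 354 30 0.0293 0.0321 223.0 |
```

View pics/rect.png

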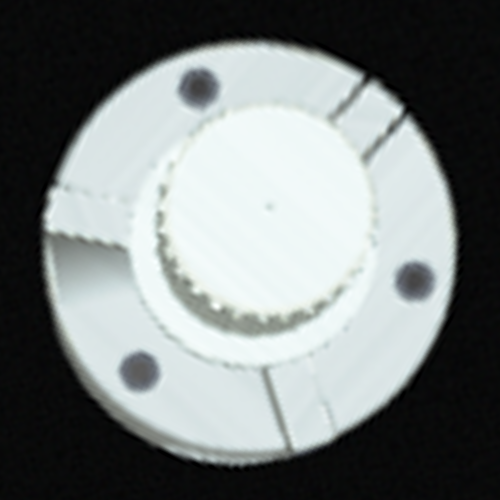

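play_rows(
  steps=[
    [0, 0, 0, 0, 1],
    [0, 0, 0, 0, 1],
    [0, 0, 0, 0, 1],
    [0, 0, 0, 0, 1],
    [0, 0, 0, 0, 1],
    [0, 0, 0, 0, 1],
    [0, 0, 0, 0, 1],
    [0, 0, 0, 0, 1],
    [0, 0, 0, 0, 1],
    [0, 0, 0, 0, 1],
    [0, 0, 0, 0, 1],
    [0, 0, 0, 0, 1],
    [0, 0, 0, 0, 1],
    [0, 0, 0, 0, 1],
    [0, 0, 0, 0, 1],
    [0, 0, 0, 0, 1],
    [0, 0, 0, 0, 1],
    [0, 0, 0, 0, 1],
    [0, 0, 0, 0, 1],
    [0, 0, 0, 0, 1],
  ],
)

```text
clock: 6.85
position: [0.4874, -0.2346, 0.2502]
ee_rot: [0.202, 0.678, 0.202, -0.678]
contact_force: [0.3, 0.3, 0.6]
width: 0.0853
```

play_rows(
  steps=[
    [0, 0.16, 0, 0, 1],
    [0, 0.16, 0, 0, 1],
    [0, 0.16, 0, 0, 1],
    [0, 0.16, 0, 0, 1],
    [0, 0.16, 0, 0, 1],
    [0, 0.16, 0, 0, 1],
    [0, 0.16, 0, 0, 1],
    [0, 0.16, 0, 0, 1],
    [0, 0.16, 0, 0, 1],
    [0, 0.16, 0, 0, 1],
    [0, 0.16, 0, 0, 1],
    [0, 0.16, 0, 0, 1],
    [0, 0.16, 0, 0, 1],
    [0, 0.16, 0, 0, 1],
    [0, 0.16, 0, 0, 1],
    [0, 0.16, 0, 0, 1],
    [0, 0.16, 0, 0, 1],
    [0, 0.16, 0, 0, 1],
    [0, 0.16, 0, 0, 1],
    [0, 0.16, 0, 0, 1],
    [0, 0, 0, 0, 0],
  ],
)

```text
invalid input
```

```bash
python3 - <<'E'
from h import *
st();print(delta([0.4903,-0.2331,0.109]))
E
```

```text
t 6.85 pos [ 0.4874 -0.2346  0.2502] yaw(y) -56.87 q6 0.415 q1 -0.577 F [0.3 0.3 0.6] w 0.0853
(array([ 0.14120008,  0.00028255, -0.00321638]), array([ 4.7066694 ,  0.0094183 , -0.10721274]))
```

```bash
cat > fit.py <<'E'
from h import *
from scipy.optimize import least_squares
def circ(p,r0):
    h=cv2.convexHull(p[:,:2].astype(np.float32))[:,0]
    return least_squares(lambda q:np.hypot(*(h-q[:2]).T)-q[2],[.49,-.233,r0],loss='soft_l1',f_scale=.001).x.round(4)
E
python3 - <<'E'
from fit import *
im,d=save('wrist','w2.png');P=cloud('wrist',d).reshape(-1,3)
Q=P[np.hypot(P[:,0]-.49,P[:,1]+.233)<.06]
print(circ(Q[(Q[:,2]>.058)&(Q[:,2]<.07)],.021),circ(Q[(Q[:,2]>.026)&(Q[:,2]<.034)],.046))
E
```

```text
[ 0.4905 -0.2321  0.0215] [ 0.4902 -0.2322  0.0458]
```

play_rows(
  steps=[
    [0, 0.16, 0, 0, 1],
    [0, 0.16, 0, 0, 1],
    [0, 0.16, 0, 0, 1],
    [0, 0.16, 0, 0, 1],
    [0, 0.16, 0, 0, 1],
    [0, 0.16, 0, 0, 1],
    [0, 0.16, 0, 0, 1],
    [0, 0.16, 0, 0, 1],
    [0, 0.16, 0, 0, 1],
    [0, 0.16, 0, 0, 1],
    [0, 0.16, 0, 0, 1],
    [0, 0.16, 0, 0, 1],
    [0, 0.16, 0, 0, 1],
    [0, 0.16, 0, 0, 1],
    [0, 0.16, 0, 0, 1],
    [0, 0.16, 0, 0, 1],
    [0, 0.16, 0, 0, 1],
    [0, 0.16, 0, 0, 1],
    [0, 0.16, 0, 0, 1],
    [0, 0.16, 0, 0, 1],
  ],
)

```text
clock: 8.9
position: [0.4875, -0.2347, 0.154]
ee_rot: [-0.486, 0.514, -0.486, -0.514]
contact_force: [0.3, 0.2, -0.6]
width: 0.0854
```

```bash
python3 - <<'E'
from h import *
st();print(delta([0.4903,-0.2331,0.109]))
E
```

```text
t 8.9 pos [ 0.4875 -0.2347  0.154 ] yaw(y) -176.76 q6 2.508 q1 -0.577 F [ 0.3  0.2 -0.6] w 0.0854
(array([ 0.04497051, -0.00286061,  0.00146333]), array([ 1.49901708, -0.09535375,  0.04877783]))
```

play_rows(
  newtons=40,
  steps=[
    [0, 0.5, -0.09, 0.06, 0],
    [0, 0.5, 0, 0, 0],
    [0, 0.47, 0, 0, 0],
    [0, 0, 0, 0, 0],
    [1, 0, 0, 0, 0],
    [1, 0, 0, 0, 0],
    [1, 0, 0, 0, 0],
    [1, 0, 0, 0, 0],
    [1, 0, 0, 0, 0],
    [1, 0, 0, 0, 0],
    [1, 0, 0, 0, 0],
    [1, 0, 0, 0, 0],
  ],
)

```text
clock: 10.1
position: [0.4904, -0.2331, 0.1108]
ee_rot: [-0.485, 0.515, -0.485, -0.514]
contact_force: [-0.8, -0.0, 5.7]
width: 0.0407
```

```bash
python3 - <<'E'
from h import *
st();save('side','s2.png',(280,170,400,280),5)
print(manip.get_state()['moment'].round(2))
E
```

```text
t 10.1 pos [ 0.4904 -0.2331  0.1108] yaw(y) -176.62 q6 2.511 q1 -0.572 F [-0.8 -0.   5.7] w 0.0407
[0.06 0.16 0.03]
```

View pics/s2.png

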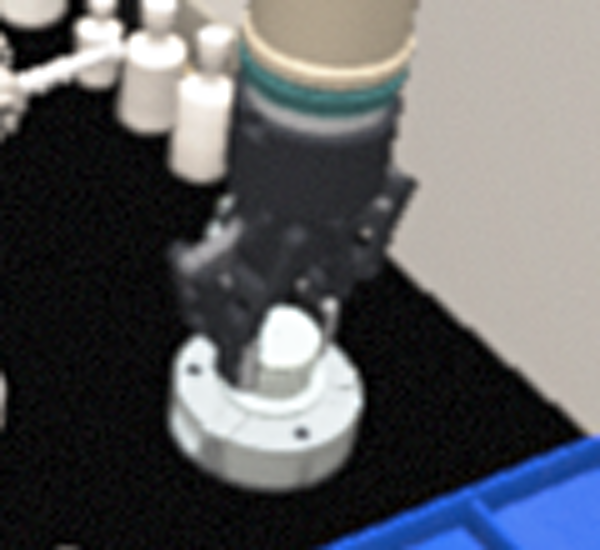

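play_rows(
  steps=[
    [1, -0.01, 0, 0, -0.5],
    [1, -0.01, 0, 0, -1],
    [1, -0.01, 0, 0, -1],
    [1, -0.0035, 0, 0, -1],
    [1, -0.0035, 0, 0, -1],
    [1, -0.0035, 0, 0, -1],
    [1, -0.0035, 0, 0, -1],
    [1, -0.0035, 0, 0, -1],
    [1, -0.0035, 0, 0, -1],
    [1, -0.0035, 0, 0, -1],
    [1, -0.0035, 0, 0, -1],
    [1, -0.0035, 0, 0, -1],
    [1, -0.0035, 0, 0, -1],
    [1, -0.0035, 0, 0, -1],
    [1, -0.0035, 0, 0, -1],
    [1, -0.0035, 0, 0, -1],
    [1, -0.0035, 0, 0, -1],
    [1, -0.0035, 0, 0, -1],
    [1, -0.0035, 0, 0, -1],
    [1, -0.0035, 0, 0, -1],
  ],
)

```text
clock: 12.15
position: [0.4897, -0.2328, 0.1123]
ee_rot: [-0.187, -0.682, -0.187, 0.682]
contact_force: [-0.6, -1.1, -1.0]
width: 0.0409
```

```bash
python3 - <<'E'
from h import *
st();save('side','s3.png',(280,170,400,280),5)
print(manip.get_state()['moment'].round(2))
E
```

```text
t 12.15 pos [ 0.4897 -0.2328  0.1123] yaw(y) -59.37 q6 0.464 q1 -0.572 F [-0.6 -1.1 -1. ] w 0.0409
[-0.02 -0.07 -0.01]
```

View pics/s3.png

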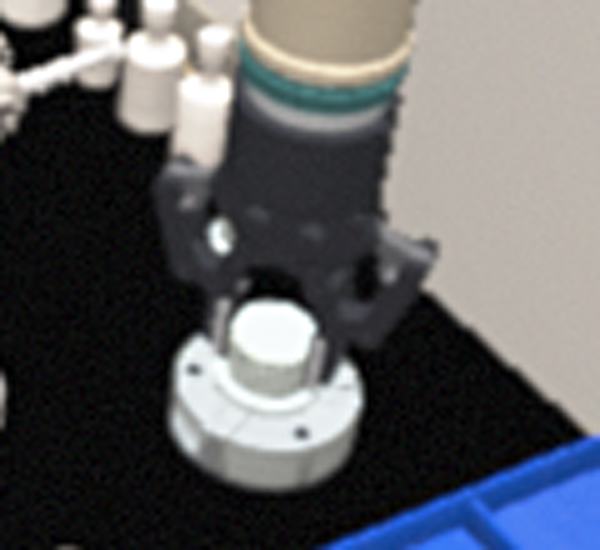

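play_rows(
  steps=[
    [1, -0.0034, 0, 0, -1],
    [1, -0.0034, 0, 0, -1],
    [1, -0.0034, 0, 0, -1],
    [1, -0.0034, 0, 0, -1],
    [1, -0.0034, 0, 0, -1],
    [1, -0.0034, 0, 0, -1],
    [1, -0.0034, 0, 0, -1],
    [1, -0.0034, 0, 0, -1],
    [1, -0.0034, 0, 0, -1],
    [1, -0.0034, 0, 0, -1],
    [1, -0.0034, 0, 0, -1],
    [1, -0.0034, 0, 0, -1],
    [1, -0.0034, 0, 0, -1],
    [1, -0.0034, 0, 0, -1],
  ],
)

```text
clock: 13.6
position: [0.4897, -0.2329, 0.1137]
ee_rot: [0.595, 0.382, 0.595, -0.383]
contact_force: [-1.6, -0.8, -0.4]
width: 0.0407
```

play_rows(
  steps=[
    [1, -0.0034, 0, 0, -1],
    [1, -0.0034, 0, 0, -1],
    [1, -0.0034, 0, 0, -1],
    [1, -0.0034, 0, 0, -1],
    [1, -0.0034, 0, 0, -1],
    [1, -0.0034, 0, 0, -1],
    [1, -0.0034, 0, 0, -1],
    [1, -0.0034, 0, 0, -1],
    [1, -0.0034, 0, 0, -1],
    [1, -0.0034, 0, 0, -1],
    [1, -0.0034, 0, 0, -1],
    [1, -0.0034, 0, 0, -1],
    [1, -0.0034, 0, 0, -1],
    [1, -0.0034, 0, 0, -1],
    [1, 0, 0, 0, 0],
  ],
)

```text
clock: 15.1
position: [0.4899, -0.2327, 0.1152]
ee_rot: [0.698, -0.112, 0.698, 0.112]
contact_force: [-0.0, -0.3, -0.3]
width: 0.0408
```

```bash
python3 - <<'E'
from h import *
st()
print(manip.get_state()['moment'].round(2))
E
```

```text
t 15.1 pos [ 0.4899 -0.2327  0.1152] yaw(y) 108.27 q6 -2.462 q1 -0.572 F [-0.  -0.3 -0.3] w 0.0408
[0.04 0.01 0.01]
```

play_rows(
  steps=[
    [0.2, 0, 0, 0, 0],
    [0.2, 0, 0, 0, 0],
    [0.2, 0, 0, 0, 0],
    [0.2, 0, 0, 0, 0],
    [0.2, 0, 0, 0, 1],
    [0.2, 0, 0, 0, 1],
    [0.2, 0, 0, 0, 1],
    [0.2, 0, 0, 0, 1],
    [0.2, 0, 0, 0, 1],
    [0.2, 0, 0, 0, 1],
    [0.2, 0, 0, 0, 1],
    [0.2, 0, 0, 0, 1],
    [0.2, 0, 0, 0, 1],
    [0.2, 0, 0, 0, 1],
    [0.2, 0, 0, 0, 1],
    [0.2, 0, 0, 0, 1],
    [0.2, 0, 0, 0, 1],
    [0.2, 0, 0, 0, 1],
    [0.2, 0, 0, 0, 1],
  ],
)

```text
clock: 17.0
position: [0.49, -0.2328, 0.1154]
ee_rot: [0.572, 0.415, 0.572, -0.415]
contact_force: [-0.3, 0.3, 0.5]
width: 0.0685
```

```bash
python3 - <<'E'
from h import *
st();save('side','s4.png',(280,170,400,280),5)
E
```

```text
t 17.0 pos [ 0.49   -0.2328  0.1154] yaw(y) 18.09 q6 -0.888 q1 -0.572 F [-0.3  0.3  0.5] w 0.0685
```

View pics/s4.png

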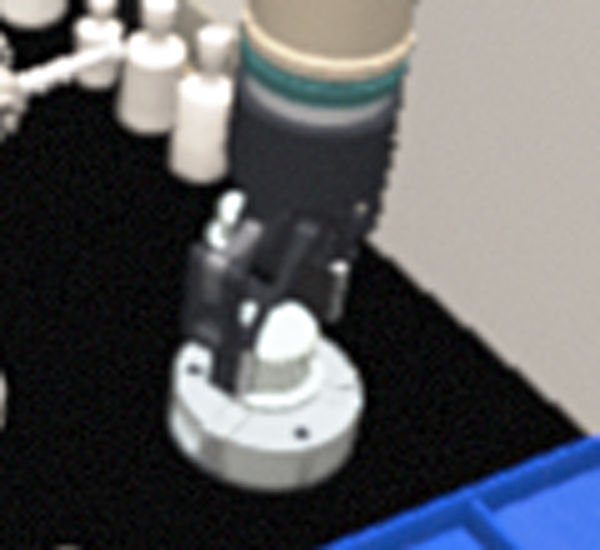

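play_rows(
  steps=[
    [0.2, 0, 0, 0, 1],
    [0.2, 0, 0, 0, 1],
    [0.2, 0, 0, 0, 1],
    [0.2, 0, 0, 0, 1],
    [0.2, 0, 0, 0, 1],
    [0.2, 0, 0, 0, 1],
    [0.2, 0, 0, 0, 1],
    [0.2, 0, 0, 0, 1],
    [0.2, 0, 0, 0, 1],
    [0.2, 0, 0, 0, 1],
    [0.2, 0, 0, 0, 1],
    [0.2, 0, 0, 0, 1],
    [0.2, 0, 0, 0, 1],
    [0.2, 0, 0, 0, 1],
    [0.2, 0, 0, 0, 1],
    [0.2, 0, 0, 0, 1],
    [0.2, 0, 0, 0, 1],
    [0.2, 0, 0, 0, 1],
    [0.2, 0, 0, 0, 1],
    [0.2, 0, 0, 0, 1],
  ],
)

```text
clock: 19.05
position: [0.49, -0.2328, 0.1153]
ee_rot: [-0.073, 0.703, -0.073, -0.703]
contact_force: [1.1, -0.2, 0.1]
width: 0.0686
```

play_rows(
  steps=[
    [0.2, 0, 0, 0, 1],
    [0.2, 0, 0, 0, 1],
    [0.2, 0, 0, 0, 1],
    [0.2, 0, 0, 0, 1],
    [0.2, 0, 0, 0, 1],
    [0.2, 0, 0, 0, 1],
    [0.2, 0, 0, 0, 1],
    [0.2, 0, 0, 0, 1],
    [0.2, 0, 0, 0, 1],
    [0.2, 0, 0, 0, 1],
    [0.2, 0, 0, 0, 1],
    [0.2, 0, 0, 0, 1],
    [0.2, 0, 0, 0, 0],
    [1, 0, 0, 0, 0],
    [1, 0, 0, 0, 0],
    [1, 0, 0, 0, 0],
    [1, 0, 0, 0, 0],
    [1, 0, 0, 0, 0],
  ],
)

```text
clock: 20.85
position: [0.4901, -0.2327, 0.1155]
ee_rot: [-0.471, 0.527, -0.471, -0.527]
contact_force: [-0.3, -0.3, 2.3]
width: 0.041
```

```bash
python3 - <<'E'
from h import *
st();im,d=save('wrist','w3.png');P=cloud('wrist',d).reshape(-1,3)
Q=P[(np.hypot(P[:,0]-.49,P[:,1]+.233)<.018)&(P[:,2]>.04)];print(len(Q),np.percentile(Q[:,2],[5,50,95]))
E
```

```text
t 20.85 pos [ 0.4901 -0.2327  0.1155] yaw(y) -173.61 q6 2.458 q1 -0.572 F [-0.3 -0.3  2.3] w 0.041
8892 [0.06713981 0.11825565 0.13382911]
```

View pics/w3.png

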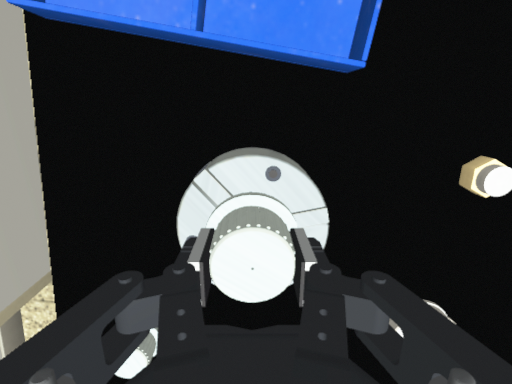

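```bash
python3 - <<'E'
from h import *
im,d=manip.get_image('wrist');P=cloud('wrist',d);print(P[260:275:7,240:265:8].round(4).tolist())
E
```

```text
[[[0.4961, -0.2347, 0.0681], [0.4924, -0.2355, 0.0687], [0.4886, -0.2352, 0.0676], [0.485, -0.2364, 0.0689]], [[0.4957, -0.2303, 0.067], [0.4919, -0.231, 0.0675], [0.4882, -0.2315, 0.0676], [0.4844, -0.2317, 0.0672]], [[0.4953, -0.2268, 0.0676], [0.4915, -0.2271, 0.0674], [0.4877, -0.2276, 0.0675], [0.484, -0.2285, 0.0682]]]
```

play_rows(
  steps=[
    [1, -0.0034, 0, 0, -1],
    [1, -0.0034, 0, 0, -1],
    [1, -0.0034, 0, 0, -1],
    [1, -0.0034, 0, 0, -1],
    [1, -0.0034, 0, 0, -1],
    [1, -0.0034, 0, 0, -1],
    [1, -0.0034, 0, 0, -1],
    [1, -0.0034, 0, 0, -1],
    [1, -0.0034, 0, 0, -1],
    [1, -0.0034, 0, 0, -1],
    [1, -0.0034, 0, 0, -1],
    [1, -0.0034, 0, 0, -1],
    [1, -0.0034, 0, 0, -1],
    [1, -0.0034, 0, 0, -1],
    [1, -0.0034, 0, 0, -1],
    [1, -0.0034, 0, 0, -1],
    [1, -0.0034, 0, 0, -1],
    [1, -0.0034, 0, 0, -1],
    [1, -0.0034, 0, 0, -1],
    [1, -0.0034, 0, 0, -1],
  ],
)

```text
clock: 22.95
position: [0.4895, -0.2335, 0.1176]
ee_rot: [-0.223, -0.671, -0.222, 0.672]
contact_force: [-2.8, -2.0, 3.2]
width: 0.0412
```

play_rows(
  steps=[
    [1, -0.0034, 0, 0, -1],
    [1, -0.0034, 0, 0, -1],
    [1, -0.0034, 0, 0, -1],
    [1, -0.0034, 0, 0, -1],
    [1, -0.0034, 0, 0, -1],
    [1, -0.0034, 0, 0, -1],
    [1, -0.0034, 0, 0, -1],
    [1, -0.0034, 0, 0, -1],
    [1, -0.0034, 0, 0, -1],
    [1, -0.0034, 0, 0, -1],
    [1, -0.0034, 0, 0, -1],
    [1, -0.0034, 0, 0, -1],
    [1, -0.0034, 0, 0, -1],
    [1, -0.0034, 0, 0, -1],
    [1, -0.0034, 0, 0, -1],
    [1, -0.0034, 0, 0, -1],
    [1, -0.0034, 0, 0, -1],
    [1, -0.0034, 0, 0, -1],
    [1, -0.0034, 0, 0, -1],
    [1, -0.0034, 0, 0, -1],
  ],
)

```text
clock: 24.95
position: [0.4905, -0.2334, 0.1197]
ee_rot: [0.693, 0.143, 0.692, -0.144]
contact_force: [-0.2, -0.5, 2.3]
width: 0.0409
```

play_rows(
  steps=[
    [1, -0.0034, 0, 0, -1],
    [1, -0.0034, 0, 0, -1],
    [1, -0.0034, 0, 0, -1],
    [1, -0.0034, 0, 0, -1],
    [1, -0.0034, 0, 0, -1],
    [1, -0.0034, 0, 0, -1],
    [1, -0.0034, 0, 0, -1],
    [1, 0, 0, 0, 0],
  ],
)

```text
clock: 25.75
position: [0.4905, -0.2331, 0.1204]
ee_rot: [0.698, -0.113, 0.698, 0.113]
contact_force: [0.8, -0.3, 1.5]
width: 0.0409
```

```bash
python3 - <<'E'
from h import *
st()
im,d=manip.get_image('wrist');P=cloud('wrist',d);print(P[260:275:7,240:265:8].round(4).tolist())
E
```

```text
t 25.75 pos [ 0.4905 -0.2331  0.1204] yaw(y) 108.37 q6 -2.463 q1 -0.572 F [ 0.8 -0.3  1.5] w 0.0409
[[[0.4892, -0.2387, 0.073], [0.4888, -0.2349, 0.0716], [0.4871, -0.2314, 0.0724], [0.4855, -0.228, 0.0732]], [[0.4926, -0.2376, 0.0732], [0.4923, -0.2337, 0.0717], [0.491, -0.2301, 0.0719], [0.4891, -0.2268, 0.073]], [[0.4969, -0.2363, 0.0721], [0.4958, -0.2326, 0.072], [0.4946, -0.229, 0.0721], [0.4926, -0.2256, 0.0732]]]
```

play_rows(
  steps=[
    [0.2, 0, 0, 0, 0],
    [0.2, 0, 0, 0, 0],
    [0.2, 0, 0, 0, 0],
    [0.2, 0, 0, 0, 0],
    [0.2, 0, 0, 0, 1],
    [0.2, 0, 0, 0, 1],
    [0.2, 0, 0, 0, 1],
    [0.2, 0, 0, 0, 1],
    [0.2, 0, 0, 0, 1],
    [0.2, 0, 0, 0, 1],
    [0.2, 0, 0, 0, 1],
    [0.2, 0, 0, 0, 1],
    [0.2, 0, 0, 0, 1],
    [0.2, 0, 0, 0, 1],
    [0.2, 0, 0, 0, 1],
    [0.2, 0, 0, 0, 1],
    [0.2, 0, 0, 0, 1],
    [0.2, 0, 0, 0, 1],
    [0.2, 0, 0, 0, 1],
  ],
)

```text
clock: 27.7
position: [0.4899, -0.2327, 0.12]
ee_rot: [0.572, 0.415, 0.573, -0.415]
contact_force: [0.4, -0.6, 1.2]
width: 0.0684
```

play_rows(
  steps=[
    [0.2, 0, 0, 0, 1],
    [0.2, 0, 0, 0, 1],
    [0.2, 0, 0, 0, 1],
    [0.2, 0, 0, 0, 1],
    [0.2, 0, 0, 0, 1],
    [0.2, 0, 0, 0, 1],
    [0.2, 0, 0, 0, 1],
    [0.2, 0, 0, 0, 1],
    [0.2, 0, 0, 0, 1],
    [0.2, 0, 0, 0, 1],
    [0.2, 0, 0, 0, 1],
    [0.2, 0, 0, 0, 1],
    [0.2, 0, 0, 0, 1],
    [0.2, 0, 0, 0, 1],
    [0.2, 0, 0, 0, 1],
    [0.2, 0, 0, 0, 1],
    [0.2, 0, 0, 0, 1],
    [0.2, 0, 0, 0, 1],
    [0.2, 0, 0, 0, 1],
    [0.2, 0, 0, 0, 1],
  ],
)

```text
clock: 29.7
position: [0.4899, -0.2327, 0.12]
ee_rot: [0.073, -0.703, 0.073, 0.703]
contact_force: [0.3, 0.4, -0.3]
width: 0.0684
```

play_rows(
  steps=[
    [0.2, 0, 0, 0, 1],
    [0.2, 0, 0, 0, 1],
    [0.2, 0, 0, 0, 1],
    [0.2, 0, 0, 0, 1],
    [0.2, 0, 0, 0, 1],
    [0.2, 0, 0, 0, 1],
    [0.2, 0, 0, 0, 1],
    [0.2, 0, 0, 0, 1],
    [0.2, 0, 0, 0, 1],
    [0.2, 0, 0, 0, 1],
    [0.2, 0, 0, 0, 1],
    [0.2, 0, 0, 0, 1],
    [0.2, 0, 0, 0, 0],
    [1, 0, 0, 0, 0],
    [1, 0, 0, 0, 0],
    [1, 0, 0, 0, 0],
    [1, 0, 0, 0, 0],
    [1, 0, 0, 0, 0],
  ],
)

```text
clock: 31.5
position: [0.4904, -0.2328, 0.1204]
ee_rot: [-0.472, 0.527, -0.471, -0.527]
contact_force: [0.6, 0.6, 1.7]
width: 0.0409
```

play_rows(
  steps=[
    [1, -0.0034, 0, 0, -1],
    [1, -0.0034, 0, 0, -1],
    [1, -0.0034, 0, 0, -1],
    [1, -0.0034, 0, 0, -1],
    [1, -0.0034, 0, 0, -1],
    [1, -0.0034, 0, 0, -1],
    [1, -0.0034, 0, 0, -1],
    [1, -0.0034, 0, 0, -1],
    [1, -0.0034, 0, 0, -1],
    [1, -0.0034, 0, 0, -1],
    [1, -0.0034, 0, 0, -1],
    [1, -0.0034, 0, 0, -1],
    [1, -0.0034, 0, 0, -1],
    [1, -0.0034, 0, 0, -1],
    [1, -0.0034, 0, 0, -1],
    [1, -0.0034, 0, 0, -1],
    [1, -0.0034, 0, 0, -1],
    [1, -0.0034, 0, 0, -1],
    [1, -0.0034, 0, 0, -1],
    [1, -0.0034, 0, 0, -1],
  ],
)

```text
clock: 33.5
position: [0.4893, -0.2333, 0.1223]
ee_rot: [-0.223, -0.671, -0.222, 0.672]
contact_force: [-0.6, -1.2, 3.7]
width: 0.0408
```

play_rows(
  steps=[
    [1, -0.0034, 0, 0, -1],
    [1, -0.0034, 0, 0, -1],
    [1, -0.0034, 0, 0, -1],
    [1, -0.0034, 0, 0, -1],
    [1, -0.0034, 0, 0, -1],
    [1, -0.0034, 0, 0, -1],
    [1, -0.0034, 0, 0, -1],
    [1, -0.0034, 0, 0, -1],
    [1, -0.0034, 0, 0, -1],
    [1, -0.0034, 0, 0, -1],
    [1, -0.0034, 0, 0, -1],
    [1, -0.0034, 0, 0, -1],
    [1, -0.0034, 0, 0, -1],
    [1, -0.0034, 0, 0, -1],
    [1, -0.0034, 0, 0, -1],
    [1, -0.0034, 0, 0, -1],
    [1, -0.0034, 0, 0, -1],
    [1, -0.0034, 0, 0, -1],
    [1, -0.0034, 0, 0, -1],
    [1, -0.0034, 0, 0, -1],
  ],
)

```text
clock: 35.5
position: [0.49, -0.2335, 0.1244]
ee_rot: [0.693, 0.143, 0.692, -0.144]
contact_force: [0.0, -0.9, 2.8]
width: 0.0404
```

play_rows(
  steps=[
    [1, -0.0034, 0, 0, -1],
    [1, -0.0034, 0, 0, -1],
    [1, -0.0034, 0, 0, -1],
    [1, -0.0034, 0, 0, -1],
    [1, -0.0034, 0, 0, -1],
    [1, -0.0034, 0, 0, -1],
    [1, -0.0034, 0, 0, -1],
    [1, 0, 0, 0, 0],
  ],
)

```text
clock: 36.3
position: [0.4902, -0.2332, 0.1251]
ee_rot: [0.698, -0.113, 0.698, 0.113]
contact_force: [2.0, -0.4, 1.9]
width: 0.0404
```

```bash
python3 - <<'E'
from h import *
st()
im,d=manip.get_image('wrist');P=cloud('wrist',d);print(P[260:275:7,240:265:8].round(4).tolist())
E
```

```text
t 36.3 pos [ 0.4902 -0.2332  0.1251] yaw(y) 108.37 q6 -2.463 q1 -0.572 F [ 2.  -0.4  1.9] w 0.0404
[[[0.4895, -0.2385, 0.0767], [0.487, -0.2353, 0.0788], [0.4871, -0.2313, 0.0767], [0.4851, -0.2281, 0.0781]], [[0.4925, -0.2375, 0.0776], [0.4917, -0.2338, 0.0769], [0.4892, -0.2307, 0.0791], [0.4889, -0.2267, 0.0775]], [[0.4964, -0.2363, 0.0772], [0.4953, -0.2326, 0.0769], [0.4938, -0.2291, 0.0775], [0.4927, -0.2254, 0.0773]]]
```

play_rows(
  steps=[
    [1, -0.03, 0, 0, -1],
    [1, -0.03, 0, 0, -0.5],
    [1, 0, 0, 0, 0],
    [1, 0, 0, 0, 0],
  ],
)

```text
clock: 36.75
position: [0.4896, -0.2325, 0.1263]
ee_rot: [0.687, -0.166, 0.687, 0.167]
contact_force: [0.9, 0.5, -0.8]
width: 0.0404
```

```bash
python3 - <<'E'
from h import *
st()
im,d=manip.get_image('wrist');P=cloud('wrist',d);print(P[260:275:7,240:265:8,2].round(4).tolist())
E
```

```text
t 36.75 pos [ 0.4896 -0.2325  0.1263] yaw(y) 117.24 q6 -2.618 q1 -0.572 F [ 0.9  0.5 -0.8] w 0.0404
[[0.0791, 0.0777, 0.0786, 0.0791], [0.0787, 0.0782, 0.078, 0.0796], [0.0788, 0.0782, 0.0781, 0.0787]]
```

play_rows(
  steps=[
    [1, -0.05, 0, 0, 0],
    [1, -0.05, 0, 0, 0],
    [1, 0, 0, 0, 0],
  ],
)

```text
clock: 37.1
position: [0.4899, -0.2328, 0.1299]
ee_rot: [0.687, -0.167, 0.687, 0.167]
contact_force: [0.3, -0.6, -1.3]
width: 0.0406
```

```bash
python3 - <<'E'
from h import *
st()
im,d=manip.get_image('wrist');P=cloud('wrist',d);print(P[260:275:7,240:265:8,2].round(4).tolist())
E
```

```text
t 37.1 pos [ 0.4899 -0.2328  0.1299] yaw(y) 117.35 q6 -2.62 q1 -0.572 F [ 0.3 -0.6 -1.3] w 0.0406
[[0.083, 0.0822, 0.0831, 0.0817], [0.0827, 0.0821, 0.0819, 0.0816], [0.0822, 0.0825, 0.0818, 0.0823]]
```

play_rows(
  steps=[
    [1, -0.6, 0, 0, 0],
    [1, -0.9, 0, 0, 0.5],
    [1, -0.9, 0, 0, 1],
    [1, 0, 0, 0, 1],
    [1, 0, 0, 0, 1],
    [1, 0, 0, 0, 1],
  ],
)

```text
clock: 37.75
position: [0.4898, -0.2327, 0.202]
ee_rot: [0.707, -0.001, 0.707, 0.001]
contact_force: [-0.5, 0.4, -1.9]
width: 0.0414
```

```bash
python3 - <<'E'
from h import *
st()
im,d=save('top','t5.png');np.savez('t5.npz',im=im,d=d)
r=manip.regions_of('top','tray_mid')[0];print(r['conf'])
P=cloud('top',d)[r['mask']>0];print(len(P))
for n,k in dict(rim=(P[:,2]>.02)&(P[:,2]<.035),floor=(P[:,2]<.01)&(P[:,2]>-.005)).items():
    print(n,k.sum(),np.round(np.median(P[k,2]),4),cv2.minAreaRect(P[k,:2].astype(np.float32)*1000))
print(cv2.minAreaRect(P[:,:2].astype(np.float32)*1000))
im,d=save('wrist','w4.png')
for c in ['wrist','top']:
  for x in manip.mark_of(c,'tray_mid')[:2]: print(c,x['conf'],w(c,x['location']).round(4))
E
```

```text
t 37.75 pos [ 0.4898 -0.2327  0.202 ] yaw(y) 90.11 q6 -2.145 q1 -0.572 F [-0.5  0.4 -1.9] w 0.0414
0.92
1000
rim 154 0.0264 ((510.25347900390625, -394.8428649902344), (121.19829559326172, 147.78216552734375), 86.49945068359375)
floor 743 0.0029 ((512.7526245117188, -396.1982421875), (123.65070343017578, 153.1561737060547), 82.96554565429688)
((401.6580810546875, -229.30319213867188), (130.0553741455078, 577.2981567382812), 26.398090362548828)
wrist 0.75 [ 0.5278 -0.3902  0.0044]
top 0.75 [ 0.5317 -0.3973  0.006 ]
top 0.47 [0.5089 0.3465 0.0611]
```

View pics/w4.png

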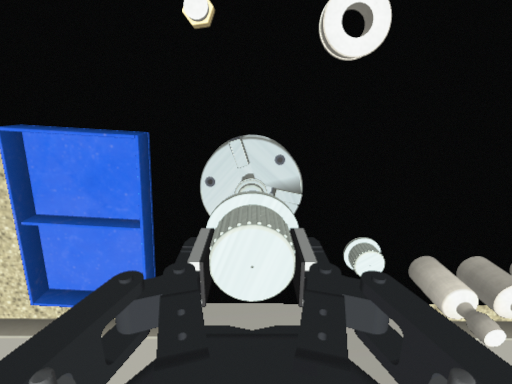

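```bash
python3 - <<'E'
from h import *
im,d=manip.get_image('wrist')
h=cv2.cvtColor(im,cv2.COLOR_RGB2HSV);mask=(h[...,0]>105)&(h[...,0]<130)&(h[...,1]>150)
P=cloud('wrist',d)[mask&(d>0)]
P=P[(P[:,0]<.65)&(P[:,1]<-.3)&(P[:,2]>-.01)&(P[:,2]<.035)]
rim=P[P[:,2]>.0245];print(len(rim),P.min(0),P.max(0))
print(cv2.minAreaRect(rim[:,:2].astype(np.float32)*1000))
fl=P[P[:,2]<.006];print(cv2.minAreaRect(fl[:,:2].astype(np.float32)*1000))
for x0 in np.arange(.44,.63,.01):
  k=rim[(rim[:,0]>x0)&(rim[:,0]<=x0+.01)]
  if len(k): print(round(x0,3),len(k),k[:,1].min().round(4),k[:,1].max().round(4))
mid=rim[(abs(rim[:,0]-.53)<.02)&(rim[:,1]<-.35)&(rim[:,1]>-.43)];print('mid x',np.median(mid[:,0]),len(mid))
mid=P[(abs(P[:,0]-.53)<.03)&(P[:,1]<-.36)&(P[:,1]>-.43)&(P[:,2]>.021)];print('mid x',np.median(mid[:,0]),np.polyfit(mid[:,1],mid[:,0],1))
E
```

```text
2214 [ 0.4359175  -0.46861896 -0.00163994] [ 0.61767449 -0.32897783  0.03030867]
((529.0978393554688, -394.0638122558594), (120.87382507324219, 180.66864013671875), 86.8382568359375)
((527.26953125, -402.9549865722656), (140.26783752441406, 178.11643981933594), 87.08454895019531)
0.44 396 -0.4479 -0.3292
0.45 112 -0.449 -0.3294
0.46 114 -0.4502 -0.3298
0.47 105 -0.451 -0.3306
0.48 104 -0.451 -0.3311
0.49 96 -0.452 -0.3316
0.5 92 -0.4518 -0.3323
0.51 91 -0.4518 -0.333
0.52 125 -0.453 -0.3333
0.53 102 -0.4539 -0.3339
0.54 91 -0.4541 -0.3344
0.55 78 -0.4546 -0.335
0.56 82 -0.455 -0.3353
0.57 76 -0.4563 -0.3361
0.58 50 -0.4558 -0.3367
0.59 39 -0.4566 -0.4535
0.6 40 -0.4587 -0.4543
0.61 193 -0.4568 -0.4129
mid x 0.5288290324294955 44
mid x 0.528249761370397 [0.05320203 0.54922762]
```

```bash
python3 - <<'E'
from h import *
a=np.radians(86.8);dx,dy=.573-.4898,-.3964+.2327
print('ty',(dx*np.cos(a)+dy*np.sin(a))/.03,'tz',(dx*np.sin(a)-dy*np.cos(a))/.03)
E
```

```text
ty -5.293346796038635 tz 3.0736083982440565
```

play_rows(
  steps=[
    [1, 0, 0, 0, 0.55],
    [1, 0, -0.66, 0.384, 0],
    [1, 0, -0.66, 0.384, 0],
    [1, 0, -0.66, 0.384, 0],
    [1, 0, -0.66, 0.384, 0],
    [1, 0, -0.66, 0.384, 0],
    [1, 0, -0.66, 0.384, 0],
    [1, 0, -0.66, 0.384, 0],
    [1, 0, -0.66, 0.384, 0],
    [1, 0.5, 0, 0, 0],
    [1, 0.8, 0, 0, 0],
    [1, 0.8, 0, 0, 0],
    [1, 0.8, 0, 0, 0],
    [1, 0.5, 0, 0, 0],
    [1, 0, 0, 0, 0],
    [1, 0, 0, 0, 0],
  ],
)

```text
clock: 39.65
position: [0.5742, -0.3959, 0.0999]
ee_rot: [0.707, 0.018, 0.707, -0.018]
contact_force: [-0.8, 0.2, -1.2]
width: 0.0407
```

```bash
python3 - <<'E'
from h import *
st()
im,d=save('wrist','w5.png');P=cloud('wrist',d);print(P[260:275:7,240:265:8,2].round(4).tolist())
E
```

```text
t 39.65 pos [ 0.5742 -0.3959  0.0999] yaw(y) 87.09 q6 -2.223 q1 -0.703 F [-0.8  0.2 -1.2] w 0.0407
[[0.0532, 0.0537, 0.0534, 0.0538], [0.0531, 0.0529, 0.0543, 0.0537], [0.0525, 0.0525, 0.0532, 0.0533]]
```

View pics/w5.png

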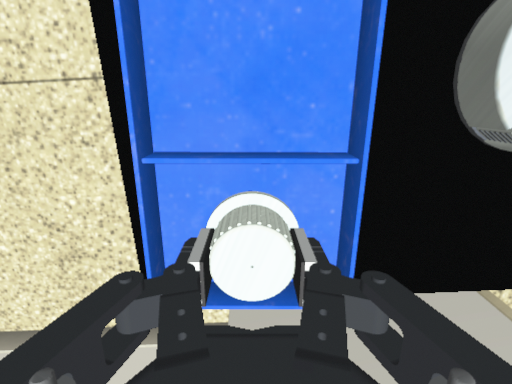

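play_rows(
  steps=[
    [1, 0.25, 0, 0, 0],
    [1, 0.2, 0, 0, 0],
    [1, 0.03, 0, 0, 0],
    [1, 0.02, 0, 0, 0],
    [1, 0, 0, 0, 0],
  ],
)

```text
clock: 40.2
position: [0.5738, -0.3956, 0.0851]
ee_rot: [0.707, 0.018, 0.707, -0.018]
contact_force: [-0.8, -0.4, 0.2]
width: 0.0407
```

play_rows(
  steps=[
    [0.3, 0, 0, 0, 0],
    [0.3, 0, 0, 0, 0],
    [0.3, 0, 0, 0, 0],
    [0.3, -0.3, 0, 0, 0],
    [0.3, -0.9, 0, 0, 0],
    [0.3, -1, 0, 0, 0],
    [0.3, -1, 0, 0, 0],
    [0.3, 0, 0, 0, 0],
  ],
)

```text
clock: 41.0
position: [0.5761, -0.3974, 0.1869]
ee_rot: [0.71, 0.016, 0.704, -0.02]
contact_force: [1.2, -0.7, 0.6]
width: 0.06
```

```bash
python3 - <<'E'
from h import *
st()
im,d=save('wrist','w6.png')
E
```

```text
t 41.0 pos [ 0.5761 -0.3974  0.1869] yaw(y) 87.08 q6 -2.223 q1 -0.703 F [ 1.2 -0.7  0.6] w 0.06
```

View pics/w6.png

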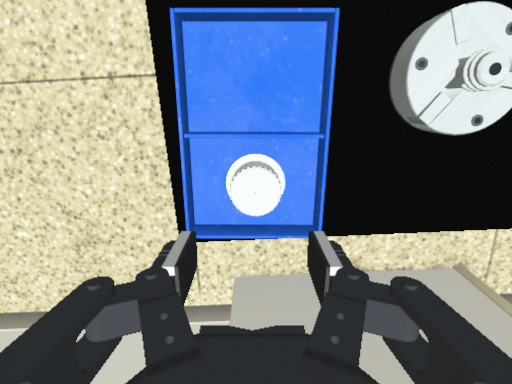

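play_rows(
  steps=[
    [0.3, -1, 0.2, 0, 0],
    [0.3, -1, 0.7, 0, 0],
    [0.3, -1, 1, -0.1, 0],
    [0.3, -1, 1, -0.1, 0],
    [0.3, -1, 1, -0.1, 0],
    [0.3, -0.8, 1, -0.1, 0],
    [0.3, 0, 1, -0.1, 0],
    [0.3, 0, 1, -0.1, 0],
    [0.3, 0, 1, -0.1, 0],
    [0.3, 0, 1, -0.1, 0],
    [0.3, 0, 1, -0.1, 0],
    [0.3, 0, 1, -0.1, 0],
    [0.3, 0, 1, -0.1, 0],
    [0.3, 0, 1, -0.1, 0],
    [0.3, 0, 1, -0.1, 0],
    [0.3, 0, 1, -0.1, 0],
    [0.3, 0, 1, -0.1, 0],
    [0.3, 0, 1, -0.1, 0],
    [0.3, 0, 1, -0.1, 0],
    [0.3, 0, 1, -0.1, 0],
  ],
)

```text
clock: 43.05
position: [0.5483, 0.1745, 0.3536]
ee_rot: [0.706, 0.018, 0.708, -0.018]
contact_force: [0.3, -0.2, 0.3]
width: 0.0595
```

play_rows(
  steps=[
    [0.3, 0, 1, -0.1, 0],
    [0.3, 0, 1, -0.1, 0],
    [0.3, 0, 1, -0.1, 0],
    [0.3, 0, 0.9, -0.1, 0],
    [0.3, 0, 0.9, 0, 0],
    [0.3, 0, 0.9, 0, 0],
    [0.3, 0, 0, 0, 0],
  ],
)

```text
clock: 43.75
position: [0.5452, 0.3477, 0.3529]
ee_rot: [0.706, 0.017, 0.708, -0.017]
contact_force: [-0.3, -0.4, 0.6]
width: 0.0596
```

```bash
python3 - <<'E'
from h import *
st()
im,d=save('wrist','w7.png');np.savez('w7.npz',im=im,d=d)
for q in ['hook_grip','hook_tip','rest_mid']:
  for x in manip.mark_of('wrist',q)[:2]: print(q,round(x['conf'],2),w('wrist',x['location']).round(4),px('wrist',w('wrist',x['location'])).round())
E
```

```text
t 43.75 pos [0.5452 0.3477 0.3529] yaw(y) 87.26 q6 -1.064 q1 0.459 F [-0.3 -0.4  0.6] w 0.0596
hook_grip 0.9 [0.5104 0.3436 0.0586] [249. 135.]
hook_tip 0.78 [0.411  0.339  0.0063] [243.  57.]
rest_mid 0.64 [0.5118 0.3424 0.0607] [249. 136.]
```

View pics/w7.png

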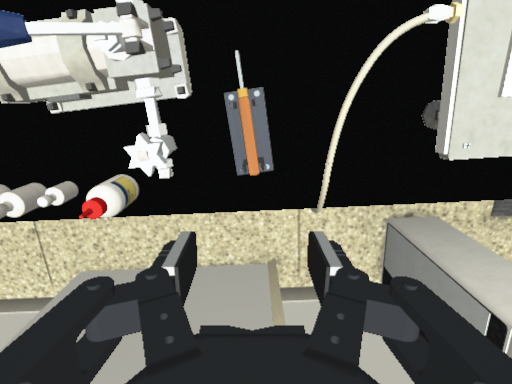

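```bash
cat > hk.py <<'E'
from h import *
def handle(im,d,cam='wrist'):
    h=cv2.cvtColor(im,cv2.COLOR_RGB2HSV);m=(h[...,0]>3)&(h[...,0]<22)&(h[...,1]>150)&(d>0)
    n,l,s,c=cv2.connectedComponentsWithStats(m.astype(np.uint8))
    return l,s,c,cloud(cam,d)
E
python3 - <<'E'
from hk import *
z=np.load('w7.npz');l,s,c,P=handle(z['im'],z['d'])
for i in range(1,len(s)):
    if s[i,4]>100:
        Q=P[l==i];print(s[i],np.percentile(Q[:,2],[10,50,90]).round(4));T=Q[Q[:,2]>.06]
        print(cv2.minAreaRect(T[:,:2].astype(np.float32)*1000), T[:,:2].mean(0))
        v=cv2.fitLine(T[:,:2].astype(np.float32),cv2.DIST_L2,0,.01,.01).ravel();print(v, np.degrees(np.arctan2(v[1],v[0])))
E
```

```text
[237  87  23  89 816] [0.0668 0.0688 0.0699]
((506.9217224121094, 341.64208984375), (107.05046844482422, 12.653705596923828), 5.328282833099365) [0.5080077  0.34207991]
[0.9958135  0.09140828 0.5080077  0.3420799 ] 5.24463
```

```bash
python3 - <<'E'
from h import *
z=np.load('w7.npz');P=cloud('wrist',z['d']).reshape(-1,3)
k=(P[:,2]>.03)&(P[:,2]<.3)&(P[:,1]>.22)&(P[:,1]<.31)&(P[:,0]>.3)&(P[:,0]<.62)
Q=P[k]
for y in np.arange(.22,.31,.01):
    s=Q[(Q[:,1]>=y)&(Q[:,1]<y+.01)]
    if len(s):print(round(y,2),len(s),s.min(0).round(3),s.max(0).round(3))
a=np.radians(95.24);s,R=pose();dx,dy=np.array([.5015,.3417])-s['position'][:2]
print('ty',(dx*np.cos(a)+dy*np.sin(a))/.03,'tz',(dx*np.sin(a)-dy*np.cos(a))/.03)
E
```

```text
0.22 931 [0.371 0.22  0.098] [0.524 0.23  0.195]
0.23 1471 [0.373 0.23  0.101] [0.546 0.24  0.19 ]
0.24 1861 [0.371 0.24  0.081] [0.547 0.25  0.187]
0.25 2549 [0.382 0.25  0.078] [0.546 0.26  0.181]
0.26 957 [0.384 0.26  0.078] [0.522 0.27  0.178]
0.27 43 [0.427 0.27  0.083] [0.434 0.272 0.133]
0.3 78 [0.532 0.301 0.291] [0.537 0.31  0.3  ]
ty 0.06328371215427635 tz -1.4689178337870885
```

play_rows(
  steps=[
    [0.3, 0, 0, 0, -0.67],
    [0.3, 0, 0, 0, -0.66],
    [0.3, 0.2, 0, -0.7, 0],
    [0.3, 0.5, 0.06, -0.77, 0],
    [0.3, 0.9, 0, 0, 0],
    [0.3, 0.9, 0, 0, 0],
    [0.3, 0.9, 0, 0, 0],
    [0.3, 0.9, 0, 0, 0],
    [0.3, 0.7, 0, 0, 0],
    [0.3, 0.5, 0, 0, 0],
    [0.3, 0, 0, 0, 0],
  ],
)

```text
clock: 45.05
position: [0.5005, 0.3408, 0.1875]
ee_rot: [0.705, -0.032, 0.708, 0.03]
contact_force: [-0.3, -0.8, 0.5]
width: 0.0597
```

```bash
python3 - <<'E'
from hk import *
st()
im,d=save('wrist','w8.png');l,s,c,P=handle(im,d)
for i in range(1,len(s)):
    if s[i,4]>100:
        Q=P[l==i];T=Q[Q[:,2]>.06];print(s[i],T.mean(0))
        v=cv2.fitLine(T[:,:2].astype(np.float32),cv2.DIST_L2,0,.01,.01).ravel();print(v, np.degrees(np.arctan2(v[1],v[0])))
print(delta([.5015,.3417,.114]))
E
```

```text
t 45.05 pos [0.5005 0.3408 0.1875] yaw(y) 94.97 q6 -1.174 q1 0.483 F [-0.3 -0.8  0.5] w 0.0597
[ 249  144   19  140 2428] [0.50397751 0.34648144 0.06885274]
[0.9953926  0.09588286 0.50397754 0.34648144] 5.5021353
(array([0.0750787 , 0.00042149, 0.00037158]), array([2.50262341, 0.01404953, 0.01238616]))
```

View pics/w8.png

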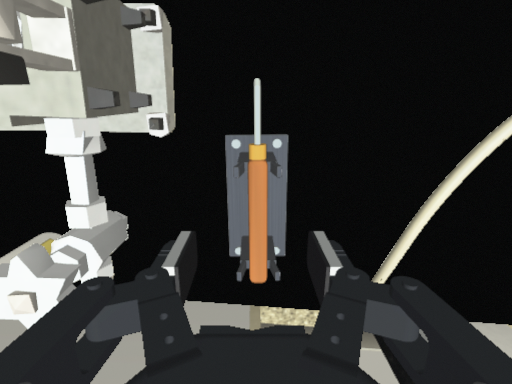

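play_rows(
  newtons=60,
  steps=[
    [0.3, 0.8, 0.13, 0.01, 0],
    [0.3, 0.8, 0, 0, 0],
    [0.3, 0.6, 0, 0, 0],
    [0.3, 0.25, 0, 0, 0],
    [0.3, 0, 0, 0, 0],
  ],
)

```text
clock: 45.6
position: [0.5017, 0.3462, 0.1163]
ee_rot: [0.706, -0.031, 0.707, 0.031]
contact_force: [0.4, 0.4, 0.1]
width: 0.0598
```

```bash
python3 - <<'E'
from hk import *
st()
im,d=save('wrist','w9.png')
save('side','s9.png',(190,80,310,190),5)
E
```

```text
t 45.6 pos [0.5017 0.3462 0.1163] yaw(y) 95.02 q6 -1.169 q1 0.49 F [0.4 0.4 0.1] w 0.0598
```

View pics/w9.png

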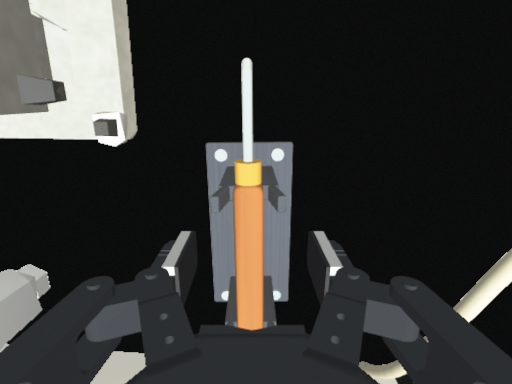

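View pics/s9.png

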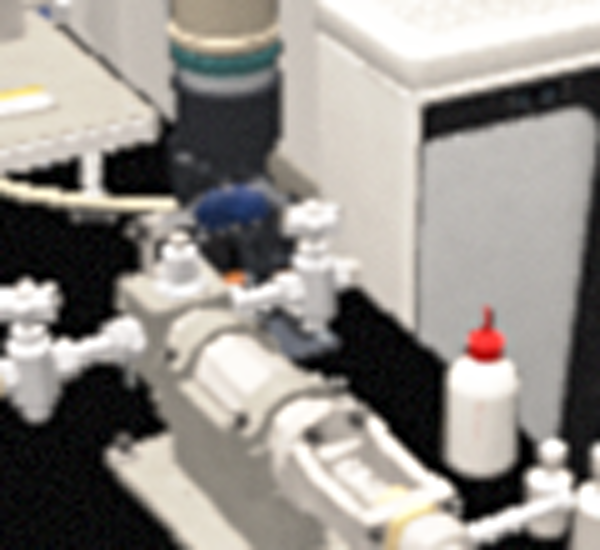

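play_rows(
  steps=[
    [1, 0.07, 0, 0, 0],
    [1, 0, 0, 0, 0],
    [1, 0, 0, 0, 0],
    [1, 0, 0, 0, 0],
    [1, 0, 0, 0, 0],
    [1, 0, 0, 0, 0],
    [1, 0, 0, 0, 0],
    [1, 0, 0, 0, 0],
  ],
)

```text
clock: 46.5
position: [0.5019, 0.3467, 0.1148]
ee_rot: [0.707, -0.031, 0.706, 0.031]
contact_force: [-0.7, -1.0, 5.7]
width: 0.0129
```

```bash
python3 - <<'E'
from hk import *
st()
im,d=save('wrist','w10.png')
E
```

```text
t 46.5 pos [0.5019 0.3467 0.1148] yaw(y) 95.05 q6 -1.168 q1 0.491 F [-0.7 -1.   5.7] w 0.0129
```

View pics/w10.png

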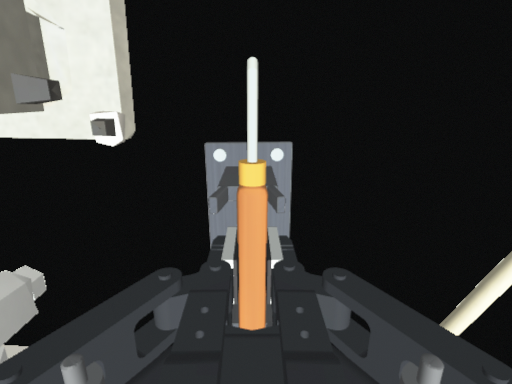

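play_rows(
  steps=[
    [1, -0.3, 0, 0, 0],
    [1, -0.5, 0, 0, 0],
    [1, -0.9, 0, 0, 0],
    [1, -0.9, 0, 0, 0],
    [1, -0.9, 0, 0, 0],
    [1, -1, 0, 0, 0],
    [1, -1, 0, 0, 0],
    [1, -1, 0, 0, 0],
    [1, -1, 0, 0, 0],
    [1, -1, 0, 0, 0],
    [1, -1, 0, 0, 0],
    [1, 0, 0, 0, 0],
  ],
)

```text
clock: 47.75
position: [0.5026, 0.3471, 0.404]
ee_rot: [0.709, -0.03, 0.704, 0.033]
contact_force: [-1.1, 0.4, -0.9]
width: 0.013
```

```bash
python3 - <<'E'
from hk import *
st()
im,d=save('wrist','w11.png')
a=np.radians(95.05);s,R=pose();dx,dy=np.array([.47,-.26])-s['position'][:2]
print('ty',(dx*np.cos(a)+dy*np.sin(a))/.03,'tz',(dx*np.sin(a)-dy*np.cos(a))/.03)
E
```

```text
t 47.75 pos [0.5026 0.3471 0.404 ] yaw(y) 95.06 q6 -1.168 q1 0.491 F [-1.1  0.4 -0.9] w 0.013
ty -20.053869146944162 tz -2.840330897166332
```

View pics/w11.png

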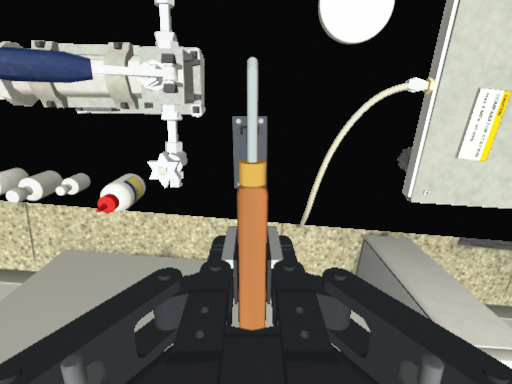

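play_rows(
  steps=[
    [1, 0, -0.5, -0.1, 0],
    [1, 0, -1, -0.14, 0],
    [1, 0, -1, -0.14, 0],
    [1, 0, -1, -0.14, 0],
    [1, 0, -1, -0.14, 0],
    [1, 0, -1, -0.14, 0],
    [1, 0, -1, -0.14, 0],
    [1, 0, -1, -0.14, 0],
    [1, 0, -1, -0.14, 0],
    [1, 0, -1, -0.14, 0],
    [1, 0, -1, -0.14, 0],
    [1, 0, -1, -0.14, 0],
    [1, 0, -1, -0.14, 0],
    [1, 0, -1, -0.14, 0],
    [1, 0, -1, -0.14, 0],
    [1, 0, -1, -0.14, 0],
    [1, 0, -1, -0.14, 0],
    [1, 0, -1, -0.14, 0],
    [1, 0, -1, -0.14, 0],
    [1, 0, -1, -0.14, 0],
  ],
)

```text
clock: 49.8
position: [0.4687, -0.2447, 0.397]
ee_rot: [0.705, -0.03, 0.708, 0.032]
contact_force: [0.8, 0.9, -0.3]
width: 0.0129
```

play_rows(
  steps=[
    [1, 0, -0.3, 0, 1],
    [1, 0, 0, 0, 1],
    [1, 0, 0, 0, 1],
    [1, 0, 0, 0, 1],
    [1, 0, 0, 0, 1],
    [1, 0, 0, 0, 1],
    [1, 0.3, 0, 0, 1],
    [1, 0.3, 0, 0, 1],
    [1, 0.3, 0, 0, 1],
    [1, 0.3, 0, 0, 1],
    [1, 0.3, 0, 0, 1],
    [1, 0.3, 0, 0, 1],
    [1, 0.3, 0, 0, 1],
    [1, 0.3, 0, 0, 1],
    [1, 0.3, 0, 0, 1],
    [1, 0.3, 0, 0, 1],
    [1, 0.3, 0, 0, 1],
    [1, 0, 0, 0, 0.75],
    [1, 0, 0, 0, 0],
  ],
)

```text
clock: 51.7
position: [0.4695, -0.2521, 0.2979]
ee_rot: [-0.446, -0.547, -0.449, 0.548]
contact_force: [-0.0, -0.0, -1.0]
width: 0.0127
```

```bash
python3 - <<'E'
from hk import *
st()
im,d=save('wrist','w12.png');np.savez('w12.npz',im=im,d=d)
im,d=save('side','s12.png',(250,100,420,230),4.5);np.savez('s12.npz',im=im,d=d)
for c in ['side','wrist']:
 for q in ['hook_tip','hook_grip','chuck_axis','spigot_top','jaw_0_mid','jaw_1_mid','jaw_2_mid']:
  for x in manip.mark_of(c,q)[:3]: print(c,q,round(x['conf'],2),w(c,x['location']).round(4),px(c,w(c,x['location'])).round())
E
```

```text
t 51.7 pos [ 0.4695 -0.2521  0.2979] yaw(y) -11.46 q6 -0.423 q1 -0.623 F [-0. -0. -1.] w 0.0127
side hook_tip 0.55 [ 0.4856 -0.1596  0.1891] [321. 180.]
side hook_grip 0.68 [ 0.4639 -0.2623  0.2416] [344. 188.]
side chuck_axis 0.61 [ 0.49   -0.2334  0.033 ] [333. 245.]
side spigot_top 0.87 [ 0.4911 -0.2292  0.0552] [334. 238.]
side spigot_top 0.18 [ 0.5902  0.0097 -0.0035] [309. 194.]
side jaw_0_mid 0.51 [ 0.5172 -0.2543  0.0154] [346. 252.]
side jaw_1_mid 0.63 [ 0.515  -0.255   0.0163] [346. 252.]
side jaw_1_mid 0.39 [ 0.4981 -0.1964  0.0143] [326. 240.]
side jaw_1_mid 0.27 [ 0.5306 -0.3923  0.0027] [389. 292.]
side jaw_2_mid 0.49 [ 0.4905 -0.2304  0.0326] [333. 245.]
side jaw_2_mid 0.44 [ 0.4557 -0.2396  0.0152] [323. 257.]
wrist hook_grip 0.56 [ 0.468  -0.2592  0.2455] [248. 273.]
wrist chuck_axis 0.92 [ 0.4897 -0.2341  0.033 ] [264. 149.]
wrist chuck_axis 0.17 [ 0.5767 -0.3946  0.0244] [348. 251.]
wrist spigot_top 0.74 [ 0.4925 -0.2308  0.0523] [266. 149.]
wrist jaw_0_mid 0.5 [ 0.5197 -0.2554  0.0209] [290. 160.]
wrist jaw_1_mid 0.76 [ 0.5002 -0.2012  0.0217] [267. 119.]
wrist jaw_2_mid 0.51 [ 0.4616 -0.2451  0.0191] [243. 161.]
```

View pics/w12.png

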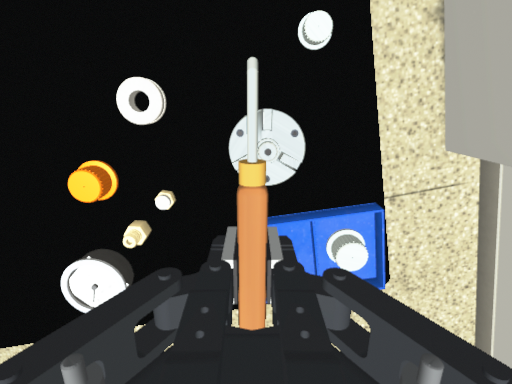

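View pics/s12.png

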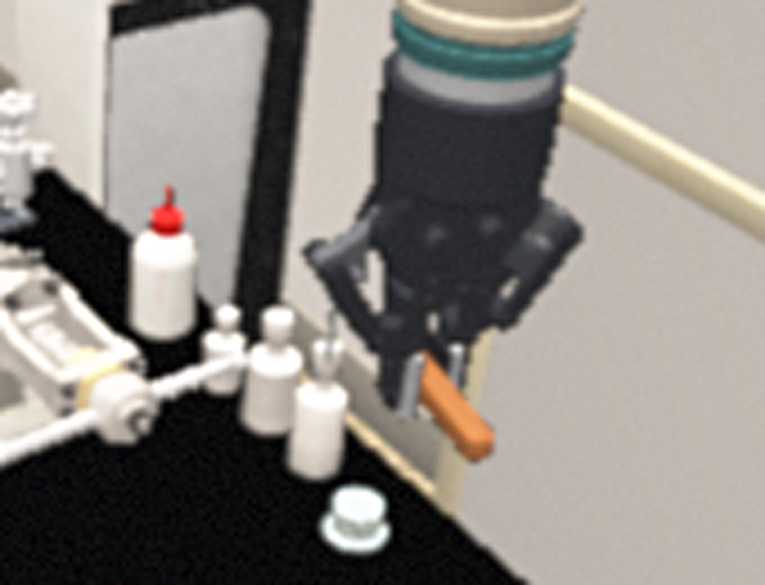

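```bash
python3 - <<'E'
from hk import *
for f in ['w12']:
    z=np.load(f+'.npz');im,d=z['im'],z['d'];P=cloud('wrist',d);s,R=pose()
    T=(P-s['position'])@R   # tool coords
    for r in list(range(52,72,2))+[80,100,120,140,160,175,200,250,300,320]:
        row=T[r,235:270];k=(row[:,0]>0)&(row[:,0]<.075)&(abs(row[:,1])<.012)
        if k.any(): q=row[k]; print(r,k.sum(),q[:,0].mean().round(4),q[:,1].mean().round(4),q[:,2].mean().round(4))
# pure geometry: pixel 252,58 edge at tool x = .054-0.0023
m=manip.camera_model('wrist');K=m['mtx']
C=-m['R'].T@m['t'];Ct=R.T@(C-s['position']);print(Ct)
for r in (58,60):
    ray=R.T@(m['R'].T@np.linalg.inv(K)@np.array([252,r,1.]));
    for tx in (.0517,.054,.0565): t=(tx-Ct[0])/ray[0];print(r,tx,(Ct+ray*t).round(4))
E
python3 - <<'E'
import cv2,numpy as np
im=np.load('w12.npz')['im'];cv2.imwrite('pics/w12c.png',cv2.cvtColor(cv2.resize(im[40:200,200:320],None,fx=4.5,fy=3.7,interpolation=cv2.INTER_NEAREST),cv2.COLOR_RGB2BGR))
E
```

```text
58 8 0.0567 -0.0002 -0.0924
60 10 0.0567 -0.0002 -0.0916
62 11 0.0555 0.0 -0.0907
64 11 0.0551 0.0 -0.0899
66 11 0.0541 0.0 -0.089
68 11 0.0532 0.0 -0.0882
70 11 0.053 0.0 -0.0874
80 11 0.0527 0.0 -0.0836
100 11 0.0528 0.0 -0.0759
120 11 0.053 -0.0 -0.0678
140 10 0.0528 -0.0002 -0.0595
160 26 0.0548 -0.0002 -0.0504
175 28 0.0499 -0.0002 -0.0447
200 31 0.0473 -0.0 -0.0341
250 35 0.0465 -0.0 -0.0101
300 35 0.0451 -0.0001 0.0161
320 27 0.0476 -0.0006 0.03
[-0.07016765 -0.00010177 -0.07477227]
58 0.0517 [ 0.0517  0.     -0.0917]
58 0.054 [ 0.054  0.    -0.092]
58 0.0565 [ 0.0565  0.     -0.0923]
60 0.0517 [ 0.0517  0.     -0.091 ]
60 0.054 [ 0.054   0.     -0.0913]
60 0.0565 [ 0.0565  0.     -0.0916]
```

View pics/w12c.png

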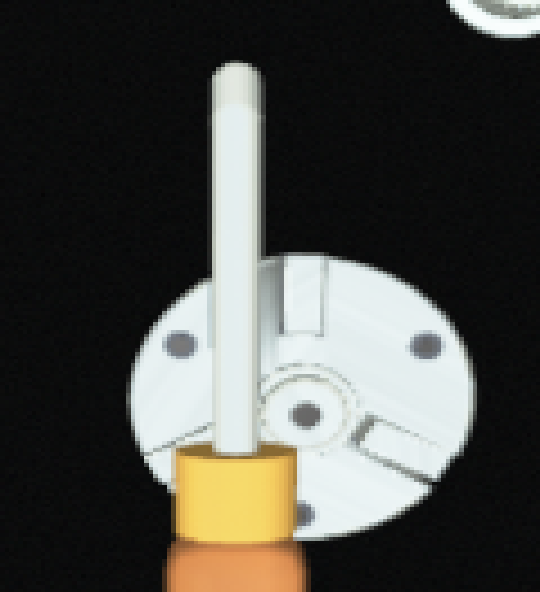

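```bash
cat > chuck.py <<'E'
from fit import *
def rect(im,c,zz,fn,S=4500,n=500):
    m=manip.camera_model('wrist');v,u=np.mgrid[:n,:n];X=c[0]+(n/2-v)/S;Y=c[1]+(n/2-u)/S
    cam=(np.stack([X,Y,np.full(X.shape,zz)],-1)@m['R'].T+m['t']);uv=cam@m['mtx'].T
    r=cv2.remap(im,(uv[...,0]/uv[...,2]).astype(np.float32),(uv[...,1]/uv[...,2]).astype(np.float32),cv2.INTER_CUBIC)
    cv2.imwrite('pics/'+fn,cv2.cvtColor(r,cv2.COLOR_RGB2BGR))
E
python3 - <<'E'
from chuck import *
z=np.load('w12.npz');im,d=z['im'],z['d'];P=cloud('wrist',d).reshape(-1,3)
Q=P[np.hypot(P[:,0]-.49,P[:,1]+.233)<.06]
f=Q[(Q[:,2]>.026)&(Q[:,2]<.036)];print(circ(f,.046),np.median(f[:,2]))
sp=Q[(Q[:,2]>.048)&(Q[:,2]<.06)&(np.hypot(Q[:,0]-.49,Q[:,1]+.233)<.025)];print('spigot',len(sp),circ(sp,.014),np.median(sp[:,2]))
rect(im,[.4903,-.2331],.029,'rect2.png')
E
```

```text
[ 0.4929 -0.2331  0.0458] 0.03215355959082485
spigot 416 [ 0.4931 -0.2333  0.0132] 0.05467044726712342
```

View pics/rect2.png

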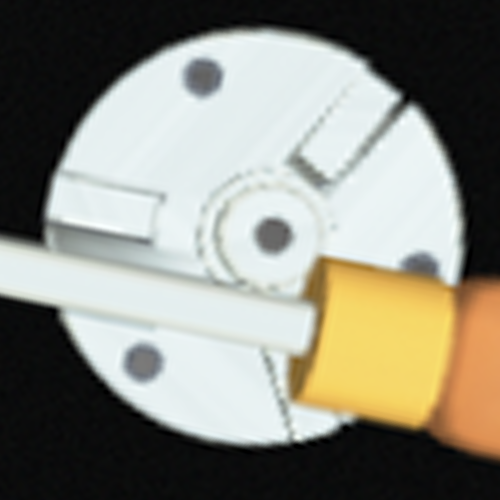

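```bash
python3 - <<'E'
from h import *
print(delta([.4759,-.3035,.165]))
E
```

```text
(array([0.13512498, 0.01447658, 0.0491768 ]), array([4.50416596, 0.48255258, 1.63922667]))
```

play_rows(
  steps=[
    [1, 0.6, 0.12, 0.41, 0],
    [1, 0.8, 0.12, 0.41, 0],
    [1, 0.8, 0.12, 0.41, 0],
    [1, 0.8, 0.12, 0.41, 0],
    [1, 0.8, 0, 0, 0],
    [1, 0.5, 0, 0, 0],
    [1, 0, 0, 0, 0],
    [1, 0, 0, 0, 0],
  ],
)

```text
clock: 53.3
position: [0.476, -0.3037, 0.1713]
ee_rot: [0.448, 0.547, 0.448, -0.547]
contact_force: [0.9, -1.2, -1.4]
width: 0.0128
```

```bash
python3 - <<'E'
from chuck import *
st();print(delta([.4759,-.3035,.165]))
im,d=save('side','s13.png',(290,180,390,270),6);np.savez('s13.npz',im=im,d=d)
print('axis px', px('side',[.4902,-.2329,.053]),px('side',[.4938,-.2153,.0585]))
for x in manip.mark_of('side','hook_tip')[:3]: print(round(x['conf'],2),w('side',x['location']).round(4),px('side',w('side',x['location'])).round())
im,d=save('wrist','w13.png')
E
```

```text
t 53.3 pos [ 0.476  -0.3037  0.1713] yaw(y) -11.45 q6 -0.491 q1 -0.691 F [ 0.9 -1.2 -1.4] w 0.0128
(array([ 0.00630541, -0.00010668, -0.00014   ]), array([ 0.21018018, -0.00355604, -0.00466658]))
axis px [334.2947519  239.35165386] [331.34580655 232.955729  ]
0.61 [ 0.4911 -0.2138  0.0644] [330. 231.]
```

View pics/s13.png

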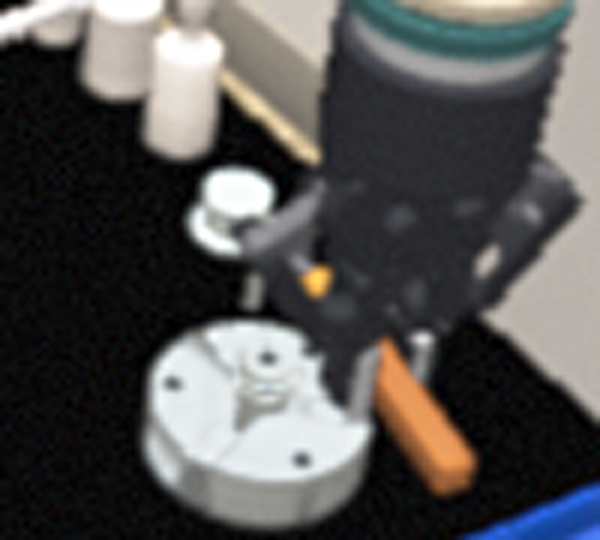

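View pics/w13.png

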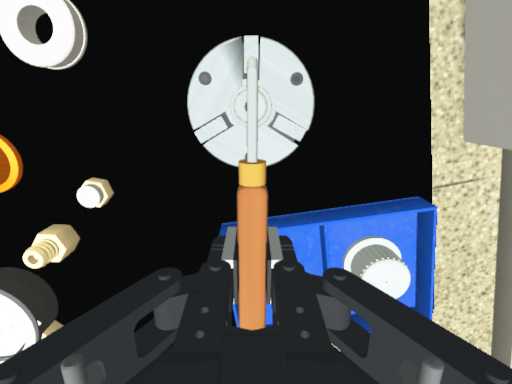

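play_rows(
  steps=[
    [1, 0.3, 0, 0, 0],
    [1, 0.3, 0, 0, 0],
    [1, 0.3, 0, 0, 0],
    [1, 0.2, 0, 0, 0],
    [1, 0, 0, 0, 0],
  ],
)

```text
clock: 53.95
position: [0.4751, -0.303, 0.1367]
ee_rot: [-0.447, -0.547, -0.449, 0.548]
contact_force: [-0.1, -0.1, -2.2]
width: 0.0125
```

```bash
python3 - <<'E'
from chuck import *
st();print(delta([.4759,-.3035,.1215]))
im,d=save('side','s14.png',(290,180,390,270),6)
im,d=save('wrist','w14.png',(180,20,330,180),4)
E
```

```text
t 53.95 pos [ 0.4751 -0.303   0.1367] yaw(y) -11.45 q6 -0.491 q1 -0.691 F [-0.1 -0.1 -2.2] w 0.0125
(array([0.01515353, 0.00091457, 0.00038088]), array([0.5051177 , 0.03048572, 0.0126961 ]))
```

View pics/s14.png

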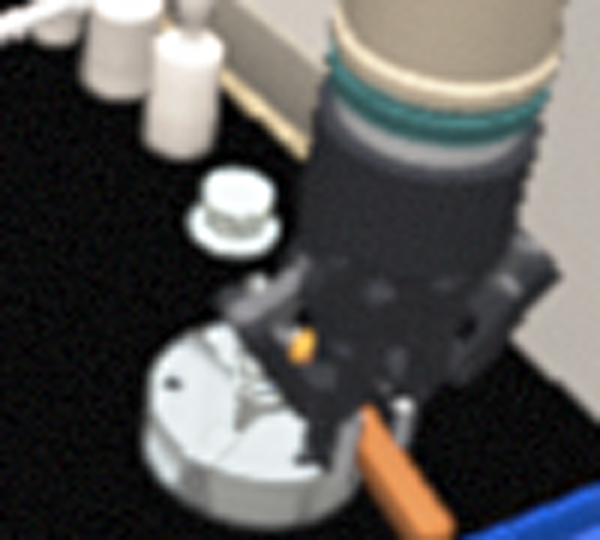

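View pics/w14.png

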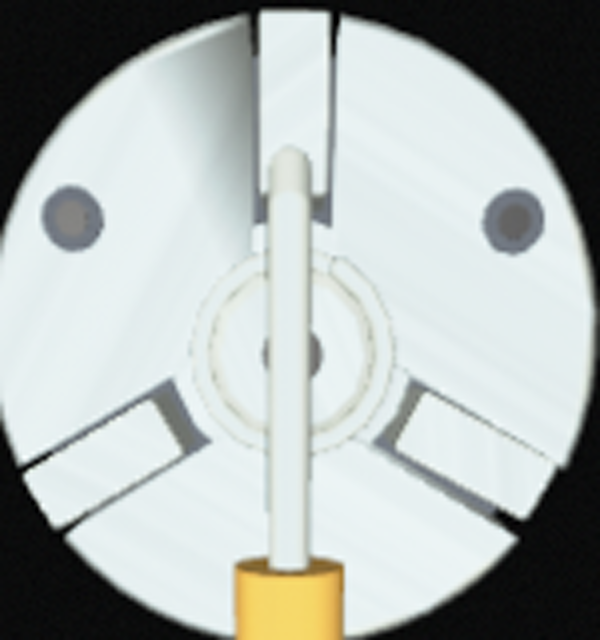

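play_rows(
  steps=[
    [1, 0.17, 0.03, 0.01, 0],
    [1, 0.17, 0, 0, 0],
    [1, 0.16, 0, 0, 0],
    [1, 0, 0, 0, 0],
  ],
)

```text
clock: 54.45
position: [0.4762, -0.3036, 0.1222]
ee_rot: [-0.447, -0.547, -0.448, 0.547]
contact_force: [-0.5, 0.6, -1.5]
width: 0.013
```

```bash
python3 - <<'E'
from chuck import *
st();print(delta([.4759,-.3035,.1215]))
im,d=save('wrist','w15.png',(180,0,330,180),3.3)
E
```

```text
t 54.45 pos [ 0.4762 -0.3036  0.1222] yaw(y) -11.45 q6 -0.491 q1 -0.691 F [-0.5  0.6 -1.5] w 0.013
(array([ 7.29444872e-04, -2.74878041e-04, -8.48445534e-05]), array([ 0.02431483, -0.0091626 , -0.00282815]))
```

View pics/w15.png

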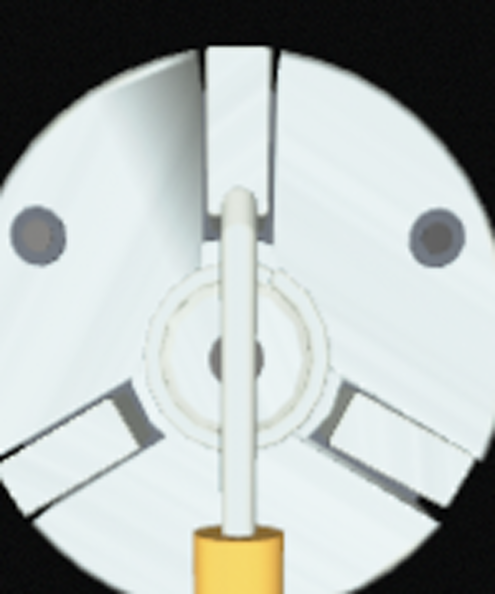

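play_rows(
  steps=[
    [1, 0, 0, -0.1, 0],
    [1, 0, 0, -0.15, 0],
    [1, 0, 0, -0.15, 0],
    [1, 0, 0, -0.15, 0],
    [1, 0, 0, -0.15, 0],
    [1, 0, 0, 0, 0],
  ],
)

```text
clock: 55.1
position: [0.4808, -0.2826, 0.1232]
ee_rot: [0.448, 0.547, 0.448, -0.547]
contact_force: [-0.3, 0.4, -0.9]
width: 0.013
```

```bash
python3 - <<'E'
from chuck import *
st()
im,d=save('wrist','w16.png',(180,0,330,180),3.3)
E
```

```text
t 55.1 pos [ 0.4808 -0.2826  0.1232] yaw(y) -11.41 q6 -0.457 q1 -0.656 F [-0.3  0.4 -0.9] w 0.013
```

View pics/w16.png

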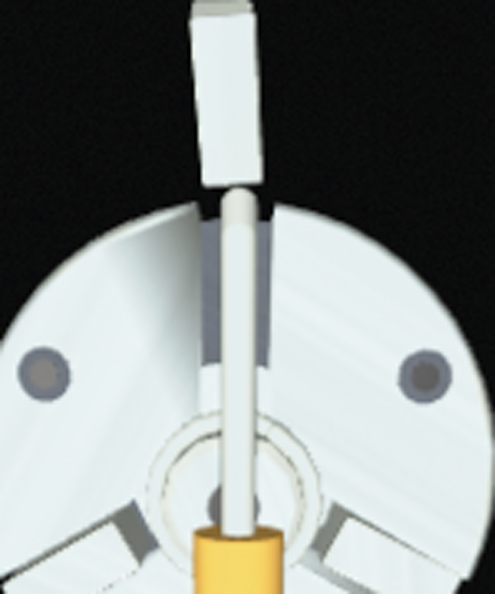

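play_rows(
  steps=[
    [1, 0, 0, -0.15, 0],
    [1, 0, 0, -0.15, 0],
    [1, 0, 0, -0.15, 0],
    [1, 0, 0, -0.15, 0],
    [1, 0, 0, -0.15, 0],
    [1, 0, 0, -0.1, 0],
    [1, 0, 0, 0, 0],
  ],
)

```text
clock: 55.85
position: [0.4859, -0.2579, 0.1231]
ee_rot: [0.448, 0.547, 0.448, -0.547]
contact_force: [0.2, 0.1, -1.3]
width: 0.0132
```

```bash
python3 - <<'E'
from chuck import *
st()
im,d=save('wrist','w17.png',(180,0,330,180),3.3)
im,d=save('side','s17.png',(270,180,390,290),5)
E
```

```text
t 55.85 pos [ 0.4859 -0.2579  0.1231] yaw(y) -11.43 q6 -0.415 q1 -0.615 F [ 0.2  0.1 -1.3] w 0.0132
```

View pics/w17.png

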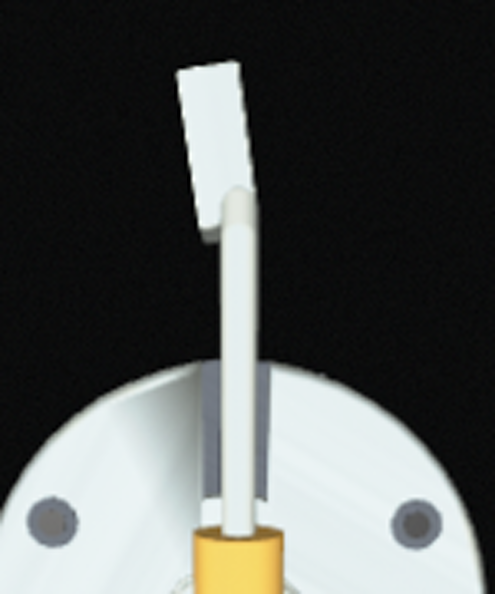

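View pics/s17.png

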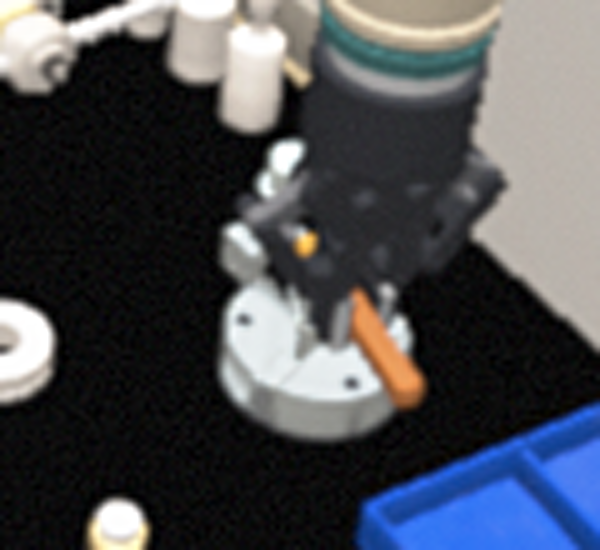

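play_rows(
  steps=[
    [1, 0, 0, 0.1, 0],
    [1, -0.5, 0, 0, 0],
    [1, -0.9, 0, 0, 0],
    [1, -0.6, 0, 0, 0],
    [1, 0, 0, 0, 1],
    [1, 0, 0, 0, 1],
    [1, 0, 0, 0, 1],
    [1, 0, 0, 0, 1],
    [1, 0, 0, 0, 1],
    [1, 0, 0, 0, 1],
    [1, 0, 0, 0, 1],
    [1, 0, 0, 0, 1],
    [1, 0, 0, 0, 1],
    [1, 0, 0, 0, 1],
    [1, 0, 0, 0, 1],
    [1, 0, 0, 0, 1],
    [1, 0, 0, 0, 1],
    [1, 0, 0, 0, 1],
    [1, 0, 0, 0, 1],
    [1, 0, 0, 0, 1],
  ],
)

```text
clock: 57.95
position: [0.4851, -0.2617, 0.1831]
ee_rot: [0.109, -0.699, 0.109, 0.699]
contact_force: [-0.1, 0.0, -1.1]
width: 0.0126
```

play_rows(
  steps=[
    [1, 0, 0, 0, 1],
    [1, 0, 0, 0, 1],
    [1, 0, 0, 0, 1],
    [1, 0, 0, 0, 1],
    [1, 0, 0, 0, 0],
    [1, 0, 0, 0, 0],
  ],
)

```text
clock: 58.55
position: [0.4851, -0.2616, 0.1831]
ee_rot: [0.25, -0.662, 0.25, 0.662]
contact_force: [0.4, -0.1, -0.2]
width: 0.0132
```

```bash
python3 - <<'E'
from chuck import *
st();print(delta([.4362,-.1853,.165]))
E
```

```text
t 58.55 pos [ 0.4851 -0.2616  0.1831] yaw(y) -131.35 q6 1.672 q1 -0.621 F [ 0.4 -0.1 -0.2] w 0.0132
(array([ 0.01807409, -0.02494721,  0.08715069]), array([ 0.60246963, -0.83157363,  2.90502307]))
```

play_rows(
  steps=[
    [1, 0, -0.21, 0.72, 0],
    [1, 0, -0.21, 0.73, 0],
    [1, 0, -0.21, 0.73, 0],
    [1, 0, -0.2, 0.73, 0],
    [1, 0.5, 0, 0, 0],
    [1, 0.5, 0, 0, 0],
    [1, 0.5, 0, 0, 0],
    [1, 0, 0, 0, 0],
    [1, 0, 0, 0, 0],
  ],
)

```text
clock: 59.45
position: [0.4363, -0.185, 0.1382]
ee_rot: [0.25, -0.661, 0.25, 0.662]
contact_force: [0.7, 0.1, -0.7]
width: 0.0133
```

```bash
python3 - <<'E'
from chuck import *
st();print(delta([.4362,-.1853,.1215]))
im,d=save('wrist','w18.png',(180,20,330,180),4)
E
```

```text
t 59.45 pos [ 0.4363 -0.185   0.1382] yaw(y) -131.4 q6 1.745 q1 -0.548 F [ 0.7  0.1 -0.7] w 0.0133
(array([ 1.67453107e-02,  2.94838214e-04, -8.31729111e-05]), array([ 0.55817702,  0.00982794, -0.00277243]))
```

View pics/w18.png

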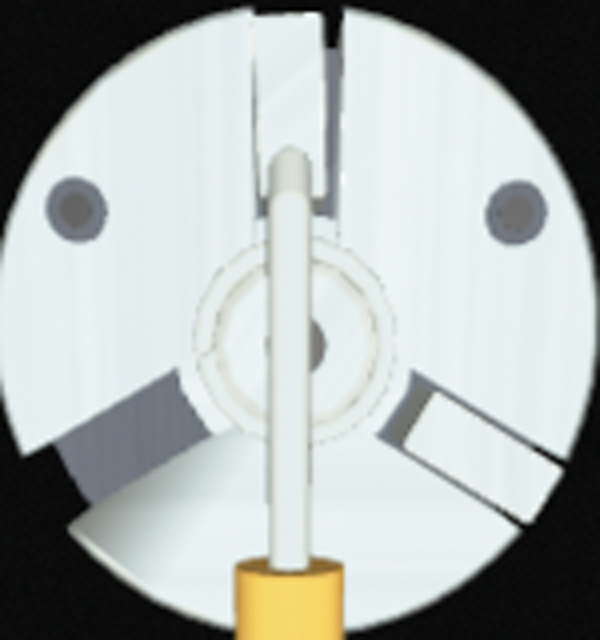

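play_rows(
  steps=[
    [1, 0.18, 0.01, 0, 0],
    [1, 0.18, 0, 0, 0],
    [1, 0.18, 0, 0, 0],
    [1, 0, 0, 0, 0],
  ],
)

```text
clock: 59.9
position: [0.4356, -0.1848, 0.1211]
ee_rot: [0.25, -0.661, 0.25, 0.662]
contact_force: [-1.2, -0.0, -0.5]
width: 0.013
```

Pull outward 47 mm.

play_rows(
  steps=[
    [1, 0, 0, -0.1, 0],
    [1, 0, 0, -0.15, 0],
    [1, 0, 0, -0.15, 0],
    [1, 0, 0, -0.15, 0],
    [1, 0, 0, -0.15, 0],
    [1, 0, 0, -0.15, 0],
    [1, 0, 0, -0.15, 0],
    [1, 0, 0, -0.15, 0],
    [1, 0, 0, -0.15, 0],
    [1, 0, 0, -0.15, 0],
    [1, 0, 0, -0.1, 0],
    [1, 0, 0, 0, 0],
  ],
)

```text
clock: 61.1
position: [0.4714, -0.2163, 0.1219]
ee_rot: [-0.25, 0.662, -0.25, -0.661]
contact_force: [0.5, -0.5, -0.9]
width: 0.0129
```

```bash
python3 - <<'E'
from chuck import *
st()
im,d=save('wrist','w19.png',(180,0,330,180),3.3)
E
```

```text
t 61.1 pos [ 0.4714 -0.2163  0.1219] yaw(y) -131.46 q6 1.73 q1 -0.564 F [ 0.5 -0.5 -0.9] w 0.0129
```

View pics/w19.png

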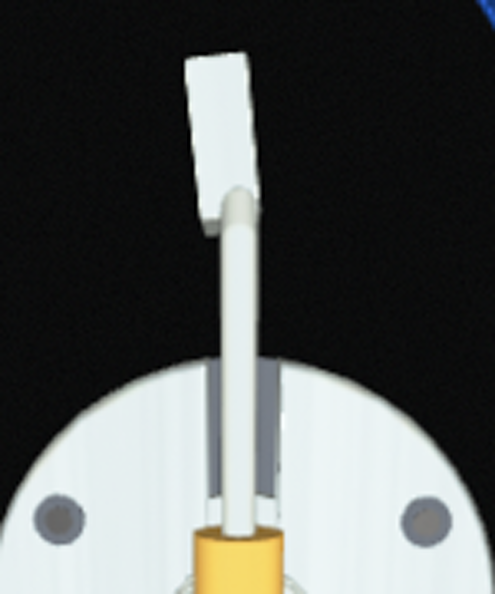

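play_rows(
  steps=[
    [1, 0, 0, 0.1, 0],
    [1, -0.5, 0, 0, 0],
    [1, -0.9, 0, 0, 0],
    [1, -0.6, 0, 0, 0],
    [1, 0, 0, 0, -1],
    [1, 0, 0, 0, -1],
    [1, 0, 0, 0, -1],
    [1, 0, 0, 0, -1],
    [1, 0, 0, 0, -1],
    [1, 0, 0, 0, -1],
    [1, 0, 0, 0, -1],
    [1, 0, 0, 0, -1],
    [1, 0, 0, 0, -1],
    [1, 0, 0, 0, -1],
    [1, 0, 0, 0, -1],
    [1, 0, 0, 0, -1],
    [1, 0, 0, 0, -1],
    [1, 0, 0, 0, -1],
    [1, 0, 0, 0, -1],
    [1, 0, 0, 0, -1],
  ],
)

```text
clock: 63.15
position: [0.4681, -0.2135, 0.1818]
ee_rot: [-0.325, -0.628, -0.326, 0.628]
contact_force: [-0.5, 0.3, -0.9]
width: 0.0128
```

play_rows(
  steps=[
    [1, 0, 0, 0, -1],
    [1, 0, 0, 0, -1],
    [1, 0, 0, 0, -1],
    [1, 0, 0, 0, -1],
    [1, 0, 0, 0, -1],
    [1, 0, 0, 0, -1],
    [1, 0, 0, 0, -1],
    [1, 0, 0, 0, -1],
    [1, 0, 0, 0, -1],
    [1, 0, 0, 0, -1],
    [1, 0, 0, 0, -1],
    [1, 0, 0, 0, -1],
    [1, 0, 0, 0, -1],
    [1, 0, 0, 0, -1],
    [1, 0, 0, 0, -1],
    [1, 0, 0, 0, -1],
    [1, 0, 0, 0, -1],
    [1, 0, 0, 0, -1],
    [1, 0, 0, 0, -1],
    [1, 0, 0, 0, -1],
  ],
)

```text
clock: 65.15
position: [0.4681, -0.2134, 0.1818]
ee_rot: [0.706, 0.032, 0.707, -0.032]
contact_force: [0.4, -0.2, -0.3]
width: 0.0128
```

play_rows(
  steps=[
    [1, 0, 0, 0, -1],
    [1, 0, 0, 0, -1],
    [1, 0, 0, 0, -1],
    [1, 0, 0, 0, -1],
    [1, 0, 0, 0, 0],
  ],
)

```text
clock: 65.65
position: [0.4682, -0.2135, 0.1818]
ee_rot: [0.698, -0.114, 0.698, 0.114]
contact_force: [-0.5, -0.0, -1.3]
width: 0.0129
```

```bash
python3 - <<'E'
from chuck import *
st();print(delta([.5584,-.2099,.1215]))
E
```

```text
t 65.65 pos [ 0.4682 -0.2135  0.1818] yaw(y) 108.55 q6 -2.458 q1 -0.563 F [-0.5 -0.  -1.3] w 0.0129
(array([ 0.0602832 , -0.02530415,  0.08668496]), array([ 2.00943984, -0.84347158,  2.88949873]))
```

play_rows(
  steps=[
    [1, 0, -0.21, 0.72, 0],
    [1, 0, -0.21, 0.72, 0],
    [1, 0, -0.21, 0.72, 0],
    [1, 0, -0.21, 0.73, 0],
    [1, 0.5, 0, 0, 0],
    [1, 0.5, 0, 0, 0],
    [1, 0.45, 0, 0, 0],
    [1, 0, 0, 0, 0],
    [1, 0, 0, 0, 0],
  ],
)

```text
clock: 66.55
position: [0.5587, -0.2102, 0.1383]
ee_rot: [0.698, -0.114, 0.698, 0.114]
contact_force: [1.1, 0.3, -0.4]
width: 0.0129
```

```bash
python3 - <<'E'
from chuck import *
st();print(delta([.5584,-.2099,.1215]))
im,d=save('wrist','w20.png',(180,20,330,180),4)
E
```

```text
t 66.55 pos [ 0.5587 -0.2102  0.1383] yaw(y) 108.5 q6 -2.37 q1 -0.476 F [ 1.1  0.3 -0.4] w 0.0129
(array([ 0.01676905,  0.00036386, -0.00017178]), array([ 0.5589682 ,  0.01212881, -0.00572589]))
```

View pics/w20.png

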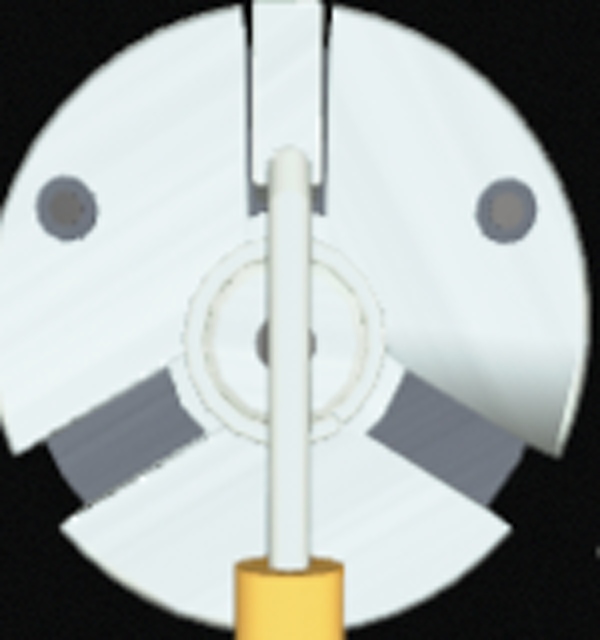

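play_rows(
  steps=[
    [1, 0.18, 0.01, 0, 0],
    [1, 0.18, 0, 0, 0],
    [1, 0.18, 0, 0, 0],
    [1, 0, 0, 0, 0],
  ],
)

```text
clock: 67.0
position: [0.5582, -0.2097, 0.1213]
ee_rot: [0.697, -0.113, 0.698, 0.114]
contact_force: [-0.2, 0.6, -1.4]
width: 0.0128
```

play_rows(
  steps=[
    [1, 0, 0, -0.1, 0],
    [1, 0, 0, -0.15, 0],
    [1, 0, 0, -0.15, 0],
    [1, 0, 0, -0.15, 0],
    [1, 0, 0, -0.15, 0],
    [1, 0, 0, -0.15, 0],
    [1, 0, 0, -0.15, 0],
    [1, 0, 0, -0.15, 0],
    [1, 0, 0, -0.15, 0],
    [1, 0, 0, -0.15, 0],
    [1, 0, 0, -0.1, 0],
    [1, 0, 0, 0, 0],
  ],
)

```text
clock: 68.2
position: [0.5143, -0.2248, 0.1222]
ee_rot: [0.698, -0.114, 0.698, 0.114]
contact_force: [-0.4, 0.2, -1.0]
width: 0.0126
```

```bash
python3 - <<'E'
from chuck import *
st()
im,d=save('wrist','w21.png',(180,0,330,180),3.3)
E
```

```text
t 68.2 pos [ 0.5143 -0.2248  0.1222] yaw(y) 108.53 q6 -2.43 q1 -0.536 F [-0.4  0.2 -1. ] w 0.0126
```

View pics/w21.png

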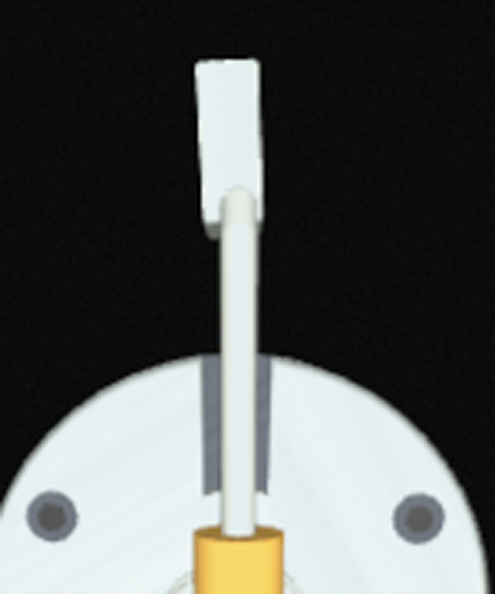

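play_rows(
  steps=[
    [1, 0, 0, 0.1, 0],
    [1, -0.5, 0, 0, 0],
    [1, -1, 0, 0, 0],
    [1, -1, 0, 0, 0.75],
    [1, -1, 0, 0, 0.75],
    [1, -1, 0, 0, 0.75],
    [1, -1, 0, 0, 0],
    [1, -1, 0, 0, 0],
    [1, -1, 0, 0, 0],
    [1, -1, 0, 0, 0],
    [1, -1, 0, 0, 0],
    [1, 0, 0, 0, 0],
  ],
)

```text
clock: 69.45
position: [0.519, -0.2243, 0.4119]
ee_rot: [0.709, -0.033, 0.704, 0.03]
contact_force: [0.4, -0.2, -0.4]
width: 0.0129
```

```bash
python3 - <<'E'
from chuck import *
st();print(delta([.5019,.3467,.40]))
im,d=save('wrist','w22.png');np.savez('w22.npz',im=im,d=d)
for q in ['jaw_0_mid','jaw_1_mid','jaw_2_mid']:
  for x in manip.mark_of('wrist',q)[:4]: print(q,round(x['conf'],2),w('wrist',x['location']).round(4),px('wrist',w('wrist',x['location'])).round())
E
```

```text
t 69.45 pos [ 0.519  -0.2243  0.4119] yaw(y) 95.07 q6 -2.19 q1 -0.531 F [ 0.4 -0.2 -0.4] w 0.0129
(array([0.00914305, 0.57033193, 0.03331832]), array([ 0.30476827, 19.01106447,  1.11061075]))
jaw_0_mid 0.44 [ 0.5481 -0.2803  0.0084] [216. 164.]
jaw_0_mid 0.31 [ 0.5836 -0.0406 -0.0044] [350. 194.]
jaw_1_mid 0.51 [ 0.4965 -0.149   0.0073] [297. 141.]
jaw_1_mid 0.31 [ 0.4807 -0.2295  0.0246] [249. 128.]
jaw_2_mid 0.67 [ 0.4113 -0.2554  0.0049] [236.  80.]
jaw_2_mid 0.41 [ 0.5808  0.0647 -0.0043] [408. 198.]
```

View pics/w22.png

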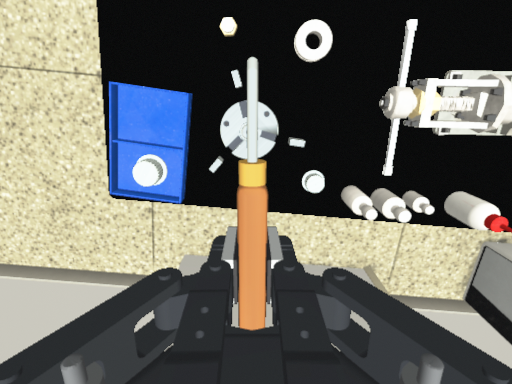

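play_rows(
  steps=[
    [1, 0, 0.5, 0, 0],
    [1, 0, 1, 0.06, 0],
    [1, 0, 1, 0.06, 0],
    [1, 0, 1, 0.06, 0],
    [1, 0, 1, 0.06, 0],
    [1, 0, 1, 0.06, 0],
    [1, 0, 1, 0.06, 0],
    [1, 0, 1, 0.06, 0],
    [1, 0, 1, 0.06, 0],
    [1, 0, 1, 0.06, 0],
    [1, 0, 1, 0.06, 0],
    [1, 0, 1, 0.06, 0],
    [1, 0, 1, 0.06, 0],
    [1, 0, 1, 0.06, 0],
    [1, 0, 1, 0.06, 0],
    [1, 0, 1, 0.06, 0],
    [1, 0, 1, 0.06, 0],
    [1, 0, 1, 0.06, 0],
    [1, 0, 1, 0.06, 0],
  ],
)

```text
clock: 71.55
position: [0.4995, 0.3337, 0.406]
ee_rot: [0.706, -0.032, 0.707, 0.031]
contact_force: [1.0, -0.2, -0.9]
width: 0.0126
```

play_rows(
  steps=[
    [1, 0, 0.5, 0.03, 0],
    [1, 0, 0, 0, 0],
    [1, 0, 0, 0, 0],
  ],
)

```text
clock: 71.85
position: [0.5001, 0.3463, 0.4067]
ee_rot: [0.706, -0.032, 0.707, 0.031]
contact_force: [-0.1, -0.7, -0.5]
width: 0.0128
```

```bash
python3 - <<'E'
from chuck import *
st();print(delta([.5019,.3467,.15]))
E
```

```text
t 71.85 pos [0.5001 0.3463 0.4067] yaw(y) 95.07 q6 -1.167 q1 0.492 F [-0.1 -0.7 -0.5] w 0.0128
(array([0.25667425, 0.00064868, 0.00211556]), array([8.5558084 , 0.02162256, 0.07051859]))
```

play_rows(
  steps=[
    [1, 0.5, 0.02, 0.06, 0],
    [1, 1, 0, 0, 0],
    [1, 1, 0, 0, 0],
    [1, 1, 0, 0, 0],
    [1, 1, 0, 0, 0],
    [1, 1, 0, 0, 0],
    [1, 1, 0, 0, 0],
    [1, 1, 0, 0, 0],
    [1, 0.7, 0, 0, 0],
    [1, 0.3, 0, 0, 0],
    [1, 0, 0, 0, 0],
    [1, 0, 0, 0, 0],
  ],
)

```text
clock: 73.05
position: [0.5031, 0.3474, 0.1534]
ee_rot: [0.707, -0.031, 0.706, 0.031]
contact_force: [0.4, -0.5, -0.7]
width: 0.0127
```

```bash
python3 - <<'E'
from chuck import *
st();print(delta([.5019,.3467,.1148]))
save('wrist','w23.png')
E
```

```text
t 73.05 pos [0.5031 0.3474 0.1534] yaw(y) 95.01 q6 -1.167 q1 0.491 F [ 0.4 -0.5 -0.7] w 0.0127
(array([ 0.03862665, -0.00059478, -0.00134204]), array([ 1.28755506, -0.01982592, -0.04473466]))
```

View pics/w23.png

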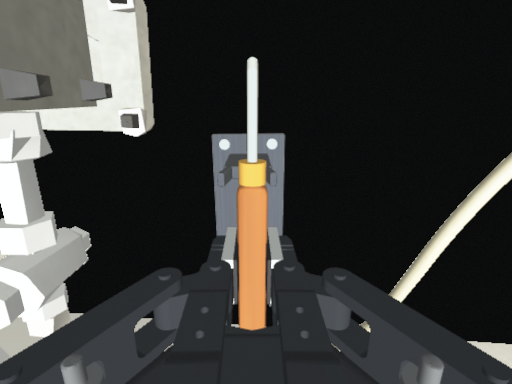

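play_rows(
  steps=[
    [1, 0.4, -0.02, -0.04, 0],
    [1, 0.4, 0, 0, 0],
    [1, 0.3, 0, 0, 0],
    [1, 0.1, 0, 0, 0],
    [1, 0.06, 0, 0, 0],
    [1, 0, 0, 0, 0],
  ],
)

```text
clock: 73.7
position: [0.5004, 0.3468, 0.1148]
ee_rot: [0.706, -0.031, 0.707, 0.031]
contact_force: [-2.7, -0.6, 3.0]
width: 0.013
```

```bash
python3 - <<'E'
from chuck import *
st();print(delta([.5019,.3467,.1148]))
save('wrist','w24.png')
E
```

```text
t 73.7 pos [0.5004 0.3468 0.1148] yaw(y) 95.06 q6 -1.167 q1 0.492 F [-2.7 -0.6  3. ] w 0.013
(array([ 4.08293035e-05, -1.93739236e-04,  1.44120599e-03]), array([ 0.00136098, -0.00645797,  0.0480402 ]))
```

View pics/w24.png

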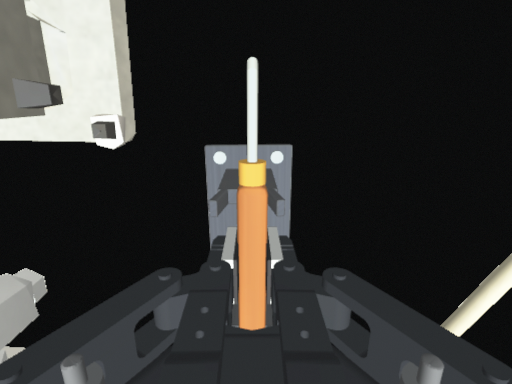

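Seated (contact 3 N, the same height as when picked). Release slightly and rise.

play_rows(
  steps=[
    [0.6, 0, 0, 0, 0],
    [0.6, 0, 0, 0, 0],
    [0.6, 0, 0, 0, 0],
    [0.5, -0.2, 0, 0, 0],
    [0.5, -0.5, 0, 0, 0],
    [0.5, -1, 0, 0, 0],
    [0.5, -1, 0, 0, 0],
    [0.5, 0, 0, 0, 0],
  ],
)

```text
clock: 74.55
position: [0.5035, 0.3483, 0.2004]
ee_rot: [0.71, -0.03, 0.703, 0.033]
contact_force: [1.5, 0.4, 0.7]
width: 0.0426
```

```bash
python3 - <<'E'
from chuck import *
st()
save('wrist','w25.png')
im,d=save('top','t25.png');P=cloud('top',d)
for q in ['jaw_0_mid','jaw_1_mid','jaw_2_mid','hook_grip']:
  for x in manip.mark_of('wrist' if q[0]=='h' else 'top',q)[:4]: c='wrist' if q[0]=='h' else 'top';print(q,round(x['conf'],2),w(c,x['location']).round(4),px(c,w(c,x['location'])).round())
o=im[130:240,270:410];cv2.imwrite('pics/t25c.png',cv2.cvtColor(cv2.resize(o,None,fx=5,fy=5,interpolation=cv2.INTER_CUBIC),cv2.COLOR_RGB2BGR))
E
```

```text
t 74.55 pos [0.5035 0.3483 0.2004] yaw(y) 95.05 q6 -1.167 q1 0.492 F [1.5 0.4 0.7] w 0.0426
jaw_0_mid 0.52 [ 0.5496 -0.285   0.0093] [338. 165.]
jaw_1_mid 0.54 [ 0.5039 -0.1607  0.0142] [300. 179.]
jaw_1_mid 0.23 [ 0.3438 -0.2778  0.0009] [338. 230.]
jaw_2_mid 0.46 [ 0.4149 -0.2599  0.0122] [332. 207.]
jaw_2_mid 0.44 [0.5892 0.0083 0.0014] [246. 154.]
hook_grip 0.63 [0.5053 0.3461 0.0522] [250. 206.]
```

View pics/w25.png

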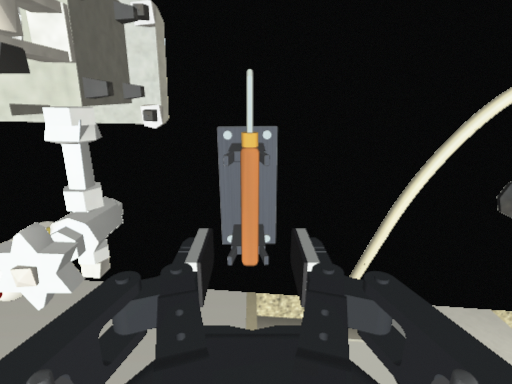

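View pics/t25c.png

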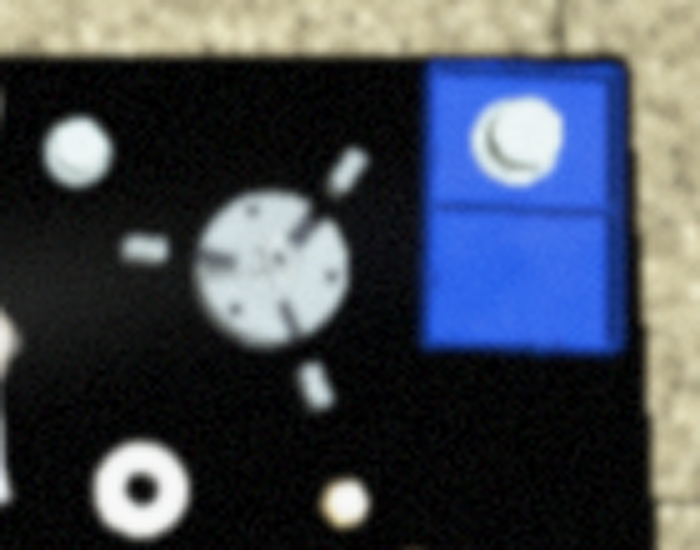

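play_rows(
  steps=[
    [0.5, -1, 0, 0, 0],
    [0.5, -1, 0, 0, 0],
    [0.5, -1, -0.2, 0, 0],
    [0.5, -1, -0.8, 0, 0],
    [0.5, -1, -1, 0, 0],
    [0.5, -0.3, -1, 0, 0],
    [0.5, 0, -1, 0, 0],
    [0.5, 0, -1, 0, 0],
    [0.5, 0, -1, -0.05, 0],
    [0.5, 0, -1, -0.05, 0],
    [0.5, 0, -1, -0.05, 0],
    [0.5, 0, -1, -0.05, 0],
    [0.5, 0, -1, -0.05, 0],
    [0.5, 0, -1, -0.05, 0],
    [0.5, 0, -1, -0.05, 0],
    [0.5, 0, -1, -0.05, 0],
    [0.5, 0, -1, -0.05, 0],
    [0.5, 0, -1, -0.05, 0],
    [0.5, 0, -1, -0.05, 0],
    [0.5, 0, -1, 0, 0],
  ],
)

```text
clock: 76.85
position: [0.5292, -0.1636, 0.3533]
ee_rot: [0.706, -0.031, 0.707, 0.032]
contact_force: [-0.1, -0.2, 0.1]
width: 0.0428
```

play_rows(
  steps=[
    [0.5, 0, -1, 0, 0],
    [0.5, 0.5, -1, 0, 0],
    [0.5, 1, 0, 0, 0],
    [0.5, 1, 0, 0, 0],
    [0.5, 0.3, 0, 0, 0],
    [0.5, 0, 0, 0, 0],
    [0.5, 0, 0, 0, 0],
  ],
)

```text
clock: 77.55
position: [0.5355, -0.2224, 0.2712]
ee_rot: [0.707, -0.031, 0.706, 0.031]
contact_force: [0.8, 0.3, 0.8]
width: 0.0427
```

```bash
cat > jaws.py <<'E'
from h import *
def jaws(im,d,cam='wrist',c=(.4902,-.2329),rmin=.05,rmax=.14):
    P=cloud(cam,d);k=(P[...,2]>.015)&(P[...,2]<.032)&(d>0)
    r=np.hypot(P[...,0]-c[0],P[...,1]-c[1]);k&=(r>rmin)&(r<rmax)&(im.max(2)>100)
    h=cv2.cvtColor(im,cv2.COLOR_RGB2HSV);k&=h[...,1]<80
    n,l,s,_=cv2.connectedComponentsWithStats(k.astype(np.uint8))
    for i in range(1,n):
        if s[i,4]<30: continue
        Q=P[l==i]; T=Q[Q[:,2]>np.percentile(Q[:,2],40)-.003]
        T=T[T[:,2]>.019]
        if len(T)<20: continue
        (cx,cy),(a,b),an=cv2.minAreaRect(T[:,:2].astype(np.float32)*1000)
        if a<b: an+=90
        print('px',s[i][:4].tolist(),len(T),'c',round(cx/1000,4),round(cy/1000,4),'z',np.median(T[:,2]).round(4),'size',round(max(a,b),1),round(min(a,b),1),'ang',round((an+90)%180-90,1))
E
python3 - <<'E'
from jaws import *
st();im,d=save('wrist','w26.png');np.savez('w26.npz',im=im,d=d);jaws(im,d)
E
```

```text
t 77.55 pos [ 0.5355 -0.2224  0.2712] yaw(y) 95.07 q6 -2.173 q1 -0.514 F [0.8 0.3 0.8] w 0.0427
px [314, 4, 26, 22] 50 c 0.3734 -0.1617 z 0.0194 size 24.6 6.1 ang 60.5
px [219, 39, 16, 28] 253 c 0.416 -0.2589 z 0.0244 size 24.0 10.0 ang 21.0
px [302, 140, 24, 13] 197 c 0.5035 -0.1549 z 0.0246 size 24.0 10.0 ang 87.2
px [189, 168, 19, 21] 173 c 0.5523 -0.2839 z 0.0245 size 24.2 9.8 ang -35.7
px [324, 191, 22, 22] 230 c 0.5648 -0.1226 z 0.025 size 29.3 13.5 ang -31.9
```

View pics/w26.png

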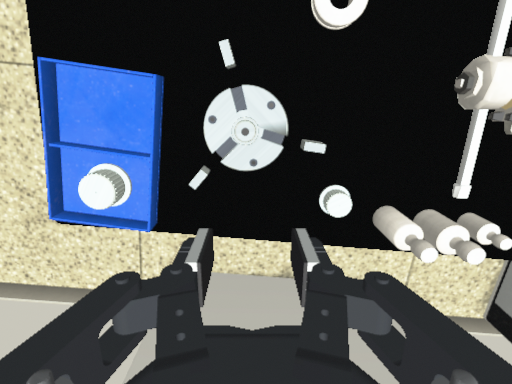

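play_rows(
  steps=[
    [0.5, 0, 0, 0, 1],
    [0.5, 0, 0, 0, 1],
    [0.5, 0, 0, 0, 1],
    [0.5, 0, 0, 0, 1],
    [0.5, 0, 0, 0, 1],
    [0.5, 0, 0, 0, 1],
    [0.5, 0, 0, 0, 1],
    [0.5, 0, 0, 0, 1],
    [0.5, 0, 0, 0, 1],
    [0.5, 0, 0, 0, 1],
    [0.5, 0, 0, 0, 1],
    [0.5, 0, 0, 0, 1],
    [0.5, 0, 0, 0, 1],
    [0.5, 0, 0, 0, 1],
    [0.5, 0, 0, 0, 1],
    [0.5, 0, 0, 0, 1],
    [0.5, 0, 0, 0, 0.3],
    [0.5, 0, 0, 0, 0],
  ],
)

```text
clock: 79.4
position: [0.5356, -0.2224, 0.2722]
ee_rot: [0.489, 0.512, 0.487, -0.511]
contact_force: [0.5, -0.1, -0.7]
width: 0.0427
```

```bash
python3 - <<'E'
from jaws import *
st();print(delta([.5035,-.1549,.16]))
E
```

```text
t 79.4 pos [ 0.5356 -0.2224  0.2722] yaw(y) -2.72 q6 -0.466 q1 -0.514 F [ 0.5 -0.1 -0.7] w 0.0427
(array([ 0.11201253, -0.0355678 , -0.06604327]), array([ 3.7337509 , -1.18559317, -2.20144247]))
```

play_rows(
  steps=[
    [0.5, 0.7, -0.3, -0.55, 0],
    [0.5, 0.9, -0.3, -0.55, 0],
    [0.5, 0.9, -0.3, -0.55, 0],
    [0.5, 0.9, -0.28, -0.55, 0],
    [0.5, 0.3, 0, 0, 0],
    [0.5, 0, 0, 0, 0],
    [0.5, 0, 0, 0, 0],
  ],
)

```text
clock: 80.1
position: [0.5045, -0.1559, 0.1609]
ee_rot: [0.489, 0.512, 0.487, -0.511]
contact_force: [0.1, -0.3, -0.5]
width: 0.0431
```

```bash
python3 - <<'E'
from jaws import *
st();im,d=save('wrist','w27.png');jaws(im,d)
E
```

```text
t 80.1 pos [ 0.5045 -0.1559  0.1609] yaw(y) -2.74 q6 -0.383 q1 -0.431 F [ 0.1 -0.3 -0.5] w 0.0431
px [313, 138, 37, 28] 517 c 0.5636 -0.1215 z 0.0247 size 29.5 13.0 ang -34.9
px [243, 183, 13, 33] 396 c 0.5031 -0.1538 z 0.0242 size 24.5 9.4 ang 86.9
```

View pics/w27.png

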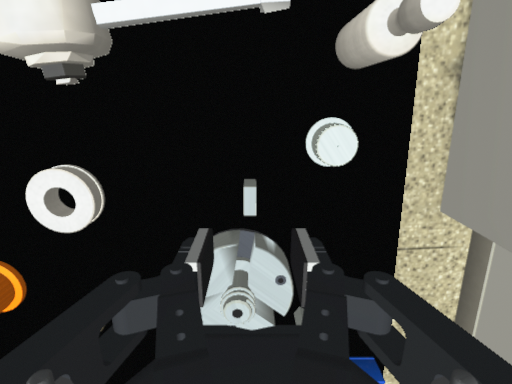

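play_rows(
  newtons=40,
  steps=[
    [0.62, 0.6, -0.05, -0.06, 0],
    [0.62, 0.8, 0, 0, 0],
    [0.62, 0.7, 0, 0, 0],
    [0.62, 0.4, 0, 0, 0],
    [0.62, 0.13, 0, 0, 0],
    [0.62, 0, 0, 0, 0],
  ],
)

```text
clock: 80.75
position: [0.5019, -0.1533, 0.0808]
ee_rot: [0.488, 0.512, 0.488, -0.512]
contact_force: [0.0, 0.9, -0.9]
width: 0.0321
```

```bash
python3 - <<'E'
from jaws import *
st();im,d=save('wrist','w28.png');jaws(im,d)
E
```

```text
t 80.75 pos [ 0.5019 -0.1533  0.0808] yaw(y) -2.77 q6 -0.381 q1 -0.429 F [ 0.   0.9 -0.9] w 0.0321
px [352, 162, 60, 45] 1222 c 0.5636 -0.1213 z 0.0249 size 29.0 12.9 ang -34.0
px [203, 228, 15, 17] 122 c 0.4824 -0.1403 z 0.0264 size 5.2 1.2 ang -3.3
px [245, 229, 20, 50] 864 c 0.5036 -0.1536 z 0.0244 size 24.3 9.7 ang 86.9
px [286, 228, 15, 17] 121 c 0.5244 -0.1433 z 0.026 size 7.8 3.0 ang -34.2
px [3, 249, 24, 46] 40 c 0.3746 -0.1596 z 0.0192 size 26.7 5.8 ang 56.3
```

View pics/w28.png

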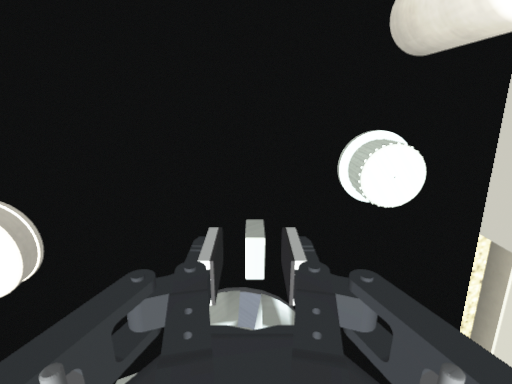

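play_rows(
  steps=[
    [1, 0, 0.03, 0, 0],
    [1, 0, 0, 0, 0],
    [1, 0, 0, 0, 0],
    [1, 0, 0, 0, 0],
    [1, 0, 0, 0, 0],
    [1, -0.3, 0, 0, 0],
    [1, -1, 0, 0, 0],
    [1, -1, 0, 0, 0],
    [1, -1, 0, 0, 0],
    [1, 0, 0, 0, 0],
  ],
)

```text
clock: 81.8
position: [0.5042, -0.1536, 0.1838]
ee_rot: [0.491, 0.513, 0.485, -0.511]
contact_force: [0.3, -0.7, -0.2]
width: 0.0093
```

```bash
python3 - <<'E'
from jaws import *
st();im,d=save('wrist','w29.png')
print(delta([.483,-.4235,.17]),delta([.487,-.3597,.17]))
E
```

```text
t 81.8 pos [ 0.5042 -0.1536  0.1838] yaw(y) -2.74 q6 -0.38 q1 -0.428 F [ 0.3 -0.7 -0.2] w 0.0093
(array([ 0.01218547, -0.00717812,  0.27098989]), array([ 0.40618234, -0.23927077,  9.03299648])) (array([ 0.01208299, -0.00623573,  0.20707165]), array([ 0.40276644, -0.20785783,  6.90238848]))
```

View pics/w29.png

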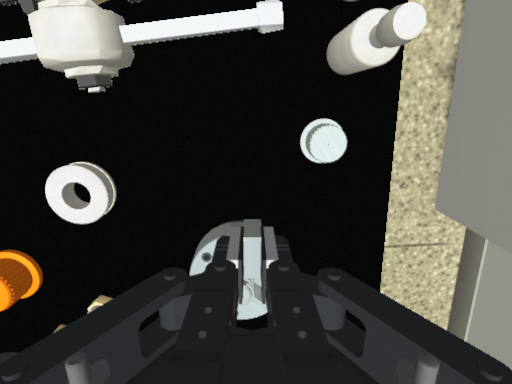

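play_rows(
  steps=[
    [1, 0, -0.03, 0.6, 0],
    [1, 0, -0.03, 0.95, 0],
    [1, 0, -0.03, 0.95, 0],
    [1, 0, -0.03, 0.95, 0],
    [1, 0, -0.03, 0.95, 0],
    [1, 0, -0.03, 0.95, 0],
    [1, 0, -0.03, 0.95, 0],
    [1, 0, -0.03, 0.95, 0],
    [1, 0, 0, 0.95, 0],
    [1, 0, 0, 0.83, 0],
    [1, 0.3, 0, 0, 0],
    [1, 0.9, 0, 0, 0],
    [1, 0.9, 0, 0, 0],
    [1, 0.5, 0, 0, 0],
    [1, 0, 0, 0, 0],
  ],
)

```text
clock: 83.35
position: [0.48, -0.4201, 0.0973]
ee_rot: [0.485, 0.512, 0.491, -0.512]
contact_force: [-0.4, 0.1, -0.1]
width: 0.0092
```

```bash
python3 - <<'E'
from jaws import *
st();im,d=save('wrist','w30.png');print(delta([.483,-.4235,.0865]))
E
```

```text
t 83.35 pos [ 0.48   -0.4201  0.0973] yaw(y) -2.74 q6 -0.781 q1 -0.828 F [-0.4  0.1 -0.1] w 0.0092
(array([0.01263604, 0.00220981, 0.00233179]), array([0.42120123, 0.07366026, 0.07772631]))
```

View pics/w30.png

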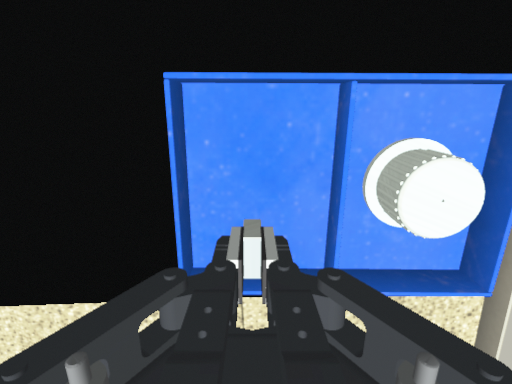

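play_rows(
  steps=[
    [1, 0.2, 0.07, 0.03, 0],
    [1, 0.12, 0, 0, 0],
    [1, 0.04, 0, 0, 0],
    [1, 0, 0, 0, 0],
  ],
)

```text
clock: 83.8
position: [0.4841, -0.424, 0.091]
ee_rot: [0.488, 0.512, 0.488, -0.512]
contact_force: [-0.3, 0.3, -0.1]
width: 0.0088
```

play_rows(
  steps=[
    [1, 0.06, 0, 0, 0],
    [1, 0.06, 0, 0, 0],
    [1, 0, 0, 0, 0],
  ],
)

```text
clock: 84.1
position: [0.4839, -0.4239, 0.0869]
ee_rot: [0.488, 0.512, 0.488, -0.512]
contact_force: [-0.2, 0.1, -0.8]
width: 0.0088
```

play_rows(
  steps=[
    [1, 0.07, 0, 0, 0],
    [1, 0.02, 0, 0, 0],
    [1, 0, 0, 0, 0],
  ],
)

```text
clock: 84.4
position: [0.4841, -0.4241, 0.0847]
ee_rot: [0.488, 0.512, 0.488, -0.512]
contact_force: [0.3, -0.7, 1.5]
width: 0.0087
```

Touching. Release and rise.

play_rows(
  steps=[
    [0.75, 0, 0, 0, 0],
    [0.75, 0, 0, 0, 0],
    [0.75, 0, 0, 0, 0],
    [0.7, -0.3, 0, 0, 0],
    [0.7, -1, 0, 0, 0],
    [0.7, -1, 0, 0, 0],
    [0.7, -1, 0, 0, 0],
    [0.6, -0.5, 0, 0, 0],
    [0.5, 0, 0, 0, 0],
  ],
)

```text
clock: 85.3
position: [0.4851, -0.4251, 0.2021]
ee_rot: [-0.49, -0.512, -0.485, 0.512]
contact_force: [0.3, 0.5, -0.3]
width: 0.0426
```

```bash
python3 - <<'E'
from jaws import *
st();im,d=save('wrist','w31.png')
im,d=save('top','t31.png');jaws(im,d,'top')
E
```

```text
t 85.3 pos [ 0.4851 -0.4251  0.2021] yaw(y) -2.75 q6 -0.78 q1 -0.827 F [ 0.3  0.5 -0.3] w 0.0426
px [284, 156, 7, 9] 37 c 0.5629 -0.1223 z 0.0243 size 28.7 14.7 ang -32.7
```

View pics/w31.png

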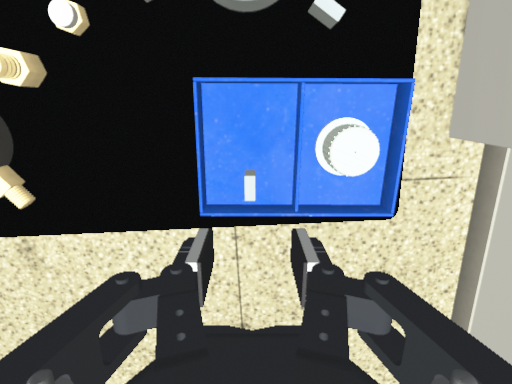

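play_rows(
  steps=[
    [0.5, 0, 0, 0, -1],
    [0.5, 0, 0, 0, -1],
    [0.5, 0, 0, 0, -1],
    [0.5, 0, 0, 0, -1],
    [0.5, 0, 0, 0, -1],
    [0.5, 0, 0, 0, -1],
    [0.5, 0, 0, 0, -1],
    [0.5, 0, 0, 0, -1],
    [0.5, 0, 0, 0, -1],
    [0.5, 0, 0, 0, -0.5],
    [0.5, 0, 0.85, -0.15, 0],
    [0.5, 0, 0.85, -0.15, 0],
    [0.5, 0, 0.85, -0.15, 0],
    [0.5, 0.3, 0.85, -0.15, 0],
    [0.5, 0.5, 0.85, -0.15, 0],
    [0.5, 0.5, 0.85, -0.15, 0],
    [0.5, 0, 0, 0, 0],
    [0.5, 0, 0, 0, 0],
  ],
)

```text
clock: 87.2
position: [0.551, -0.2834, 0.1578]
ee_rot: [0.672, 0.217, 0.674, -0.216]
contact_force: [0.4, -0.7, -0.2]
width: 0.0428
```

```bash
python3 - <<'E'
from jaws import *
st();im,d=save('wrist','w32.png');jaws(im,d)
E
```

```text
t 87.2 pos [ 0.551  -0.2834  0.1578] yaw(y) 54.33 q6 -1.535 q1 -0.587 F [ 0.4 -0.7 -0.2] w 0.0428
px [139, 3, 43, 39] 675 c 0.416 -0.2593 z 0.0246 size 24.3 10.0 ang 21.0
px [436, 66, 34, 47] 878 c 0.5649 -0.123 z 0.025 size 29.9 14.2 ang -34.4
px [246, 187, 13, 34] 398 c 0.5524 -0.2842 z 0.0248 size 24.5 9.4 ang -36.0
```

View pics/w32.png

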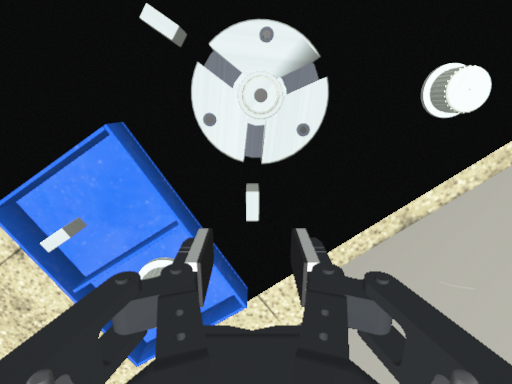

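play_rows(
  steps=[
    [0.62, 0.6, 0.01, 0.05, 0],
    [0.62, 0.8, 0, 0, 0],
    [0.62, 0.7, 0, 0, 0],
    [0.62, 0.3, 0, 0, 0],
    [0.62, 0.12, 0, 0, 0],
    [0.62, 0, 0, 0, 0],
  ],
)

```text
clock: 87.85
position: [0.5529, -0.2855, 0.084]
ee_rot: [0.673, 0.217, 0.673, -0.217]
contact_force: [0.3, -0.3, 0.8]
width: 0.0323
```

```bash
python3 - <<'E'
from jaws import *
st();im,d=save('wrist','w33.png');jaws(im,d)
E
```

```text
t 87.85 pos [ 0.5529 -0.2855  0.084 ] yaw(y) 54.21 q6 -1.534 q1 -0.588 F [ 0.3 -0.3  0.8] w 0.0323
px [243, 221, 20, 50] 865 c 0.5523 -0.2834 z 0.0246 size 25.1 9.9 ang -35.3
px [205, 227, 13, 14] 99 c 0.5324 -0.2946 z 0.0269 size 4.9 1.5 ang 63.0
px [286, 227, 14, 14] 107 c 0.5577 -0.2613 z 0.0261 size 7.8 2.8 ang 24.6
```

View pics/w33.png

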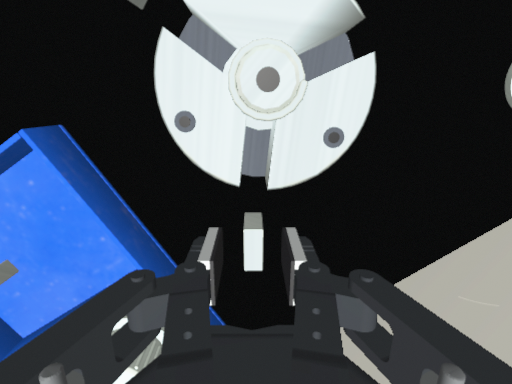

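play_rows(
  steps=[
    [0.62, 0.07, 0.04, -0.05, 0],
    [1, 0, 0, 0, 0],
    [1, 0, 0, 0, 0],
    [1, 0, 0, 0, 0],
    [1, 0, 0, 0, 0],
    [1, 0, 0, 0, 0],
    [1, 0, 0, 0, 0],
  ],
)

```text
clock: 88.6
position: [0.5527, -0.2829, 0.0824]
ee_rot: [0.673, 0.217, 0.673, -0.217]
contact_force: [-0.8, 0.9, 4.4]
width: 0.0085
```

play_rows(
  steps=[
    [1, -0.3, 0, 0, 0],
    [1, -1, 0, 0, 0],
    [1, -1, 0, 0, 0],
    [1, -0.7, 0, 0, 1],
    [1, 0, 0, 0, 1],
    [1, 0, 0, 0, 1],
    [1, 0, 0, 0, 1],
    [1, 0, 0, 0, 1],
    [1, 0, 0, 0, 1],
    [1, 0, 0, 0, 1],
    [1, 0, 0, 0, 1],
    [1, 0, 0, 0, 1],
    [1, 0, 0, 0, 0.5],
    [1, 0, 0, 0, 0],
  ],
)

```text
clock: 90.0
position: [0.5523, -0.2828, 0.1716]
ee_rot: [-0.488, -0.512, -0.488, 0.512]
contact_force: [0.3, -0.7, 0.6]
width: 0.0086
```

```bash
python3 - <<'E'
from jaws import *
st();im,d=save('wrist','w34.png');print(delta([.487,-.3597,.0875]))
E
```

```text
t 90.0 pos [ 0.5523 -0.2828  0.1716] yaw(y) -2.74 q6 -0.538 q1 -0.585 F [ 0.3 -0.7  0.6] w 0.0086
(array([ 0.08417301, -0.0616076 ,  0.07985707]), array([ 2.805767  , -2.05358669,  2.6619023 ]))
```

View pics/w34.png

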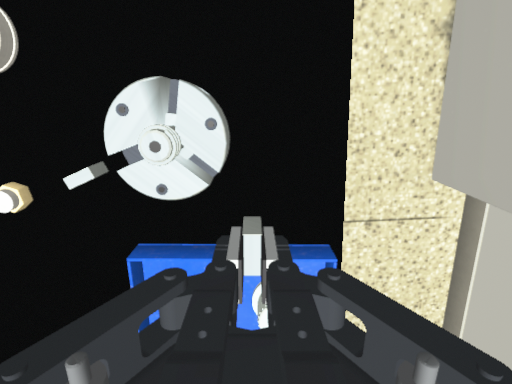

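play_rows(
  steps=[
    [1, 0, -0.51, 0.66, 0],
    [1, 0, -0.51, 0.66, 0],
    [1, 0, -0.51, 0.66, 0],
    [1, 0, -0.52, 0.67, 0],
    [1, 0.5, 0, 0, 0],
    [1, 0.9, 0, 0, 0],
    [1, 0.8, 0, 0, 0],
    [1, 0.35, 0, 0, 0],
    [1, 0, 0, 0, 0],
    [1, 0, 0, 0, 0],
  ],
)

```text
clock: 91.05
position: [0.4876, -0.3597, 0.0958]
ee_rot: [0.488, 0.512, 0.488, -0.512]
contact_force: [0.1, 0.9, -0.1]
width: 0.0088
```

```bash
python3 - <<'E'
from jaws import *
st();im,d=save('wrist','w35.png');print(delta([.487,-.3597,.0855]))
E
```

```text
t 91.05 pos [ 0.4876 -0.3597  0.0958] yaw(y) -2.72 q6 -0.703 q1 -0.75 F [ 0.1  0.9 -0.1] w 0.0088
(array([ 0.01078714, -0.00091337, -0.00014047]), array([ 0.35957146, -0.03044578, -0.00468242]))
```

View pics/w35.png

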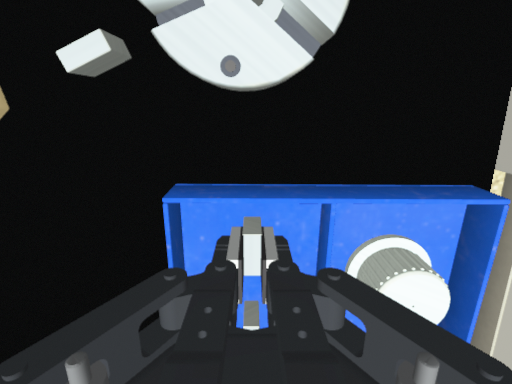

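play_rows(
  steps=[
    [1, 0.2, -0.03, 0, 0],
    [1, 0.1, 0, 0, 0],
    [1, 0.04, 0, 0, 0],
    [1, 0, 0, 0, 0],
    [1, 0, 0, 0, 0],
  ],
)

```text
clock: 91.6
position: [0.4862, -0.3592, 0.0854]
ee_rot: [0.488, 0.512, 0.488, -0.512]
contact_force: [-1.1, 0.8, 3.3]
width: 0.0089
```

play_rows(
  steps=[
    [0.75, 0, 0, 0, 0],
    [0.75, 0, 0, 0, 0],
    [0.75, 0, 0, 0, 0],
    [0.7, -0.3, 0, 0, 0],
    [0.7, -1, 0, 0, 0],
    [0.7, -1, 0, 0, 0],
    [0.7, -1, 0, 0, 0],
    [0.6, -0.3, 0, 0, 0],
    [0.5, 0, 0, 0, 0],
  ],
)

```text
clock: 92.5
position: [0.4869, -0.3599, 0.195]
ee_rot: [0.489, 0.512, 0.486, -0.512]
contact_force: [-0.6, -0.0, 0.2]
width: 0.0423
```

```bash
python3 - <<'E'
from jaws import *
st();im,d=save('wrist','w36.png');jaws(im,d)
E
```

```text
t 92.5 pos [ 0.4869 -0.3599  0.195 ] yaw(y) -2.75 q6 -0.703 q1 -0.751 F [-0.6 -0.   0.2] w 0.0423
px [139, 60, 34, 25] 429 c 0.4144 -0.2574 z 0.0226 size 24.3 9.8 ang 21.5
px [245, 174, 11, 29] 294 c 0.4848 -0.3574 z 0.0253 size 24.2 8.9 ang 87.4
```

View pics/w36.png

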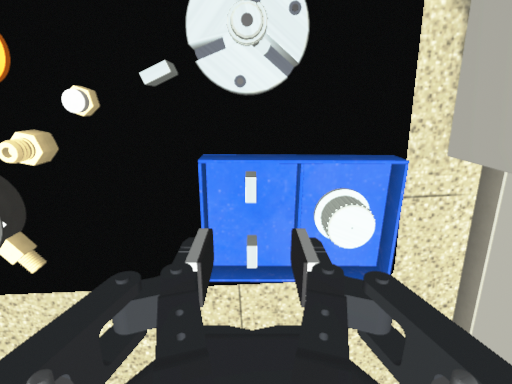

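play_rows(
  steps=[
    [0.5, 0, 0, 0, 1],
    [0.5, 0, 0, 0, 1],
    [0.5, 0, 0, 0, 1],
    [0.5, 0, 0, 0, 1],
    [0.5, 0, 0, 0, 1],
    [0.5, 0, 0, 0, 1],
    [0.5, 0, 0, 0, 1],
    [0.5, 0, 0, 0, 1],
    [0.5, 0, 0, 0, 1],
    [0.5, 0, 0, 0, 1],
    [0.5, 0, 0, 0, 1],
    [0.5, 0, 0, 0, 0.05],
    [0.5, 0, -0.8, 0.2, 0],
    [0.5, 0, -0.8, 0.2, 0],
    [0.5, 0, -0.8, 0.2, 0],
    [0.5, 0.5, -0.8, 0.2, 0],
    [0.5, 0.6, -0.8, 0.2, 0],
    [0.5, 0, 0, 0, 0],
    [0.5, 0, 0, 0, 0],
  ],
)

```text
clock: 94.45
position: [0.415, -0.2575, 0.1592]
ee_rot: [-0.129, -0.695, -0.13, 0.696]
contact_force: [1.7, 0.5, 0.4]
width: 0.0427
```

```bash
python3 - <<'E'
from jaws import *
st();im,d=save('wrist','w37.png');jaws(im,d)
E
```

```text
t 94.45 pos [ 0.415  -0.2575  0.1592] yaw(y) -68.94 q6 0.505 q1 -0.698 F [1.7 0.5 0.4] w 0.0427
px [393, 151, 42, 27] 471 c 0.4875 -0.3593 z 0.0279 size 25.4 10.0 ang 87.3
px [248, 185, 13, 33] 392 c 0.417 -0.2592 z 0.0247 size 24.3 9.4 ang 20.9
px [103, 191, 33, 34] 61 c 0.3737 -0.1622 z 0.0193 size 32.0 6.9 ang 56.7
```

View pics/w37.png

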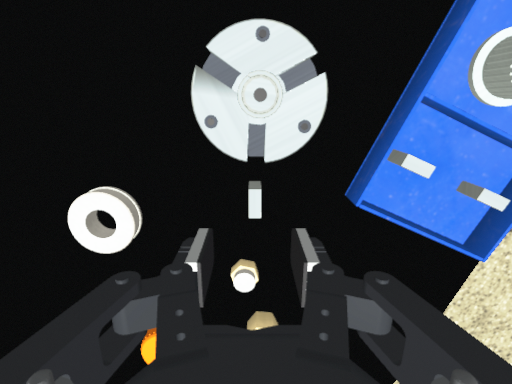

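play_rows(
  steps=[
    [0.62, 0.6, 0.07, -0.04, 0],
    [0.62, 0.8, 0, 0, 0],
    [0.62, 0.7, 0, 0, 0],
    [0.62, 0.35, 0, 0, 0],
    [0.62, 0.12, 0, 0, 0],
    [0.62, 0, 0, 0, 0],
    [0.62, 0, 0, 0, 0],
  ],
)

```text
clock: 95.2
position: [0.4179, -0.2601, 0.0837]
ee_rot: [0.129, 0.696, 0.128, -0.695]
contact_force: [0.6, 0.8, -0.4]
width: 0.0325
```

```bash
python3 - <<'E'
from jaws import *
st();im,d=save('wrist','w38.png');jaws(im,d)
E
```

```text
t 95.2 pos [ 0.4179 -0.2601  0.0837] yaw(y) -69.04 q6 0.507 q1 -0.698 F [ 0.6  0.8 -0.4] w 0.0325
px [454, 179, 58, 42] 941 c 0.4863 -0.3576 z 0.0271 size 24.6 9.9 ang 87.4
px [239, 227, 19, 50] 827 c 0.4156 -0.258 z 0.0242 size 24.7 9.5 ang 21.0
px [205, 228, 13, 14] 99 c 0.421 -0.2363 z 0.0271 size 5.0 1.9 ang -71.2
px [286, 228, 14, 14] 98 c 0.4356 -0.2741 z 0.0262 size 4.7 1.5 ang -72.4
px [28, 239, 48, 42] 28 c 0.3735 -0.1612 z 0.0192 size 26.3 5.6 ang 60.4
```

View pics/w38.png

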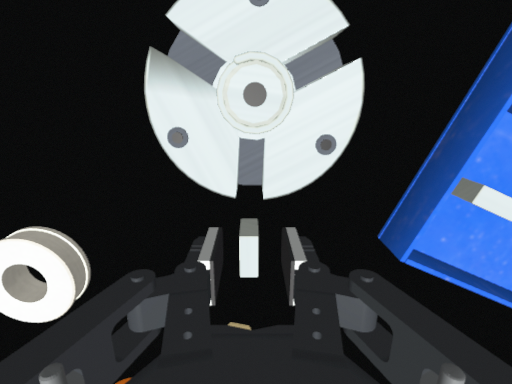

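play_rows(
  steps=[
    [0.62, 0.06, -0.08, 0.04, 0],
    [1, 0, 0, 0, 0],
    [1, 0, 0, 0, 0],
    [1, 0, 0, 0, 0],
    [1, 0, 0, 0, 0],
    [1, 0, 0, 0, 0],
    [1, 0, 0, 0, 0],
  ],
)

```text
clock: 95.95
position: [0.4152, -0.2576, 0.0815]
ee_rot: [0.129, 0.695, 0.129, -0.695]
contact_force: [-1.4, 0.9, 5.8]
width: 0.009
```

play_rows(
  steps=[
    [1, -0.3, 0, 0, 0],
    [1, -1, 0, 0, 0],
    [1, -1, 0, 0, 0],
    [1, -0.7, 0, 0, -1],
    [1, 0, 0, 0, -1],
    [1, 0, 0, 0, -1],
    [1, 0, 0, 0, -1],
    [1, 0, 0, 0, -1],
    [1, 0, 0, 0, -1],
    [1, 0, 0, 0, -1],
    [1, 0, 0, 0, -1],
    [1, 0, 0, 0, -1],
    [1, 0, 0, 0, -1],
    [1, 0, 0, 0, -1],
    [1, 0, 0, 0, 0],
    [1, 0, 0, 0, 0],
  ],
)

```text
clock: 97.55
position: [0.4153, -0.2577, 0.1713]
ee_rot: [0.486, 0.514, 0.486, -0.514]
contact_force: [0.3, -0.1, -1.0]
width: 0.0087
```

```bash
python3 - <<'E'
from jaws import *
st();im,d=save('wrist','w39.png');print(delta([.485,-.3916,.0875]))
E
```

```text
t 97.55 pos [ 0.4153 -0.2577  0.1713] yaw(y) -3.17 q6 -0.643 q1 -0.698 F [ 0.3 -0.1 -1. ] w 0.0087
(array([0.08380848, 0.0769571 , 0.12982595]), array([2.79361599, 2.56523681, 4.32753182]))
```

View pics/w39.png

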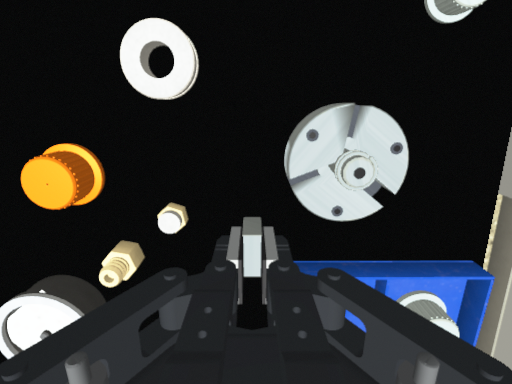

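play_rows(
  steps=[
    [1, 0, 0.51, 0.86, 0],
    [1, 0, 0.51, 0.86, 0],
    [1, 0, 0.51, 0.86, 0],
    [1, 0, 0.51, 0.87, 0],
    [1, 0, 0.52, 0.87, 0],
    [1, 0, 0, 0, 0],
    [1, 0.3, 0, 0, 0],
    [1, 0.5, 0, 0, 0],
    [1, 0.5, 0, 0, 0],
    [1, 0.3, 0, 0, 0],
    [1, 0, 0, 0, 0],
    [1, 0, 0, 0, 0],
  ],
)

```text
clock: 98.8
position: [0.4849, -0.3907, 0.1232]
ee_rot: [0.486, 0.513, 0.487, -0.513]
contact_force: [0.1, 0.3, -0.6]
width: 0.0088
```

```bash
python3 - <<'E'
from jaws import *
st();im,d=save('wrist','w40.png');print(delta([.485,-.3916,.085]))
E
```

```text
t 98.8 pos [ 0.4849 -0.3907  0.1232] yaw(y) -3.04 q6 -0.737 q1 -0.79 F [ 0.1  0.3 -0.6] w 0.0088
(array([ 0.03860307, -0.00016527,  0.00052494]), array([ 1.28676915, -0.00550906,  0.01749803]))
```

View pics/w40.png

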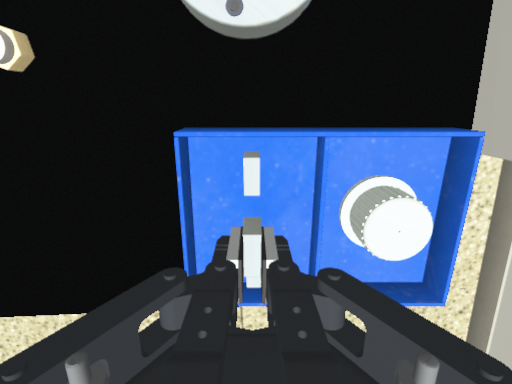

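play_rows(
  steps=[
    [1, 0.4, 0, 0.015, 0],
    [1, 0.4, 0, 0, 0],
    [1, 0.3, 0, 0, 0],
    [1, 0.1, 0, 0, 0],
    [1, 0.05, 0, 0, 0],
    [1, 0, 0, 0, 0],
    [1, 0, 0, 0, 0],
  ],
)

```text
clock: 99.55
position: [0.4852, -0.3919, 0.0859]
ee_rot: [0.487, 0.513, 0.486, -0.513]
contact_force: [-0.5, 0.7, -0.5]
width: 0.0085
```

play_rows(
  steps=[
    [1, 0.05, 0, 0, 0],
    [1, 0, 0, 0, 0],
  ],
)

```text
clock: 99.75
position: [0.4853, -0.3919, 0.0846]
ee_rot: [0.487, 0.513, 0.486, -0.513]
contact_force: [0.5, -0.1, 1.6]
width: 0.0089
```

play_rows(
  steps=[
    [0.75, 0, 0, 0, 0],
    [0.75, 0, 0, 0, 0],
    [0.75, 0, 0, 0, 0],
    [0.7, -0.3, 0, 0, 0],
    [0.7, -1, 0, 0, 0],
    [0.7, -1, 0, 0, 0],
    [0.7, -1, 0, 0, 0],
    [0.6, -1, 0, 0, 0],
    [0.5, -0.5, 0, 0, 0],
    [0.5, 0, 0, 0, 0],
  ],
)

```text
clock: 100.75
position: [0.486, -0.3926, 0.2317]
ee_rot: [0.489, 0.513, 0.484, -0.513]
contact_force: [0.7, -0.6, -0.8]
width: 0.0428
```

```bash
python3 - <<'E'
from jaws import *
st();save('wrist','w41.png');save('side','s41.png');save('top','t41.png')
E
```

```text
t 100.75 pos [ 0.486  -0.3926  0.2317] yaw(y) -3.05 q6 -0.738 q1 -0.791 F [ 0.7 -0.6 -0.8] w 0.0428
```

View pics/w41.png

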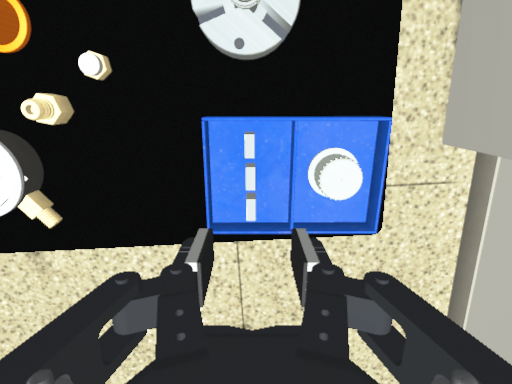

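View pics/s41.png

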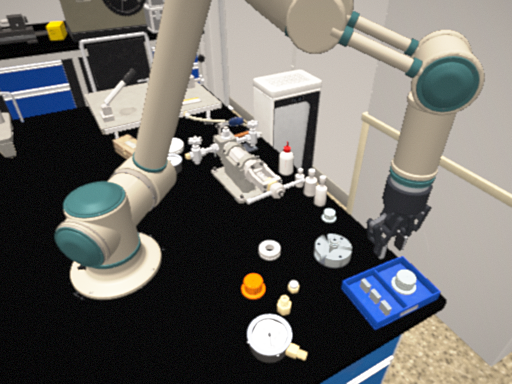

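View pics/t41.png

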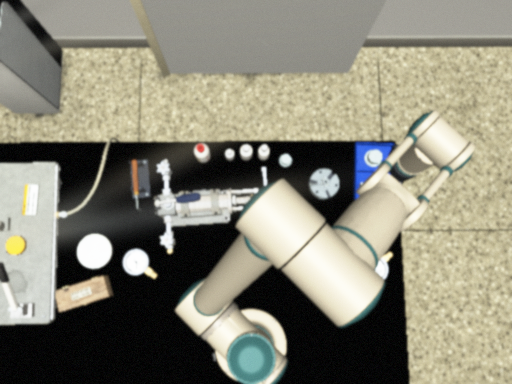

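```bash
python3 - <<'E'
from h import *
save('side','s42.png')
for q in ['weight_a','oil_bottle','ring_gauge','adaptor','union_nut','hook_grip','cap_mid']:
    print(q,[(round(x['conf'],2),w('side',x['location']).round(3).tolist()) for x in manip.mark_of('side',q)[:4]])
print(manip.sign_off())
E
```

```text
weight_a [(0.68, [0.589, 0.012, -0.002]), (0.6, [0.585, -0.047, 0.001]), (0.6, [0.585, 0.063, -0.002])]
oil_bottle [(0.8, [0.584, 0.147, -0.0])]
ring_gauge [(0.86, [0.356, -0.148, 0.002]), (0.6, [0.492, -0.23, 0.05])]
adaptor [(0.71, [0.294, -0.315, -0.003])]
union_nut [(0.45, [0.341, -0.274, 0.002]), (0.4, [0.587, 0.009, -0.004])]
hook_grip [(0.61, [0.509, 0.348, 0.06])]
cap_mid [(0.88, [0.263, -0.232, 0.017]), (0.63, [0.571, -0.393, 0.022]), (0.53, [0.568, -0.115, 0.016])]
the job is handed in; nothing more can be done
None
```

The chuck is stripped and the job was handed in at about 101 s on the robot clock. The sign-off gives no verdict.

- **Cap:** I unscrewed the grey cap by about 2.4 turns in three strokes and held it as it came free. It stands in the tray compartment farther from the robot.
- **Jaws:** all three were fitted. I drew each one out through the rim with the hook, then picked them off the worktop with the fingers. They stand in a row in the near compartment.
- **Hook:** it is back in its rest. I laid it there once the jaws were drawn, before collecting them.

**Last checks:**
- The closing pictures show the cap, all three jaws and the hook in place, with the gripper holding nothing and clear of everything.
- The three weights, oil bottle, ring gauge, adaptor and union nut read within about 4 mm of their first positions, which is the detector's accuracy. The orange cap and the small grey cap also read unmoved. I judged the screw pump from the pictures only.

**Disagreements:**
- The wrist camera placed the chuck axis up to about 2.7 mm differently from different angles, so I used the arm's position while it held the cap.
- I saw no jaw knocked aside.

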